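# Put the spices and cutlery away

## Robot

A 6-joint arm with a two-finger parallel gripper is mounted at the origin on a cart in front of the work surface, level with it; the furniture and walls round the work are solid. World frame = base frame: x ahead of the robot, y to its left, z up, the work surface at z = 0. Lengths are in m, angles in degrees, forces in N, time in s.
With the tool pointing down it reaches from about 0.35 to 0.875 m from the base axis. Payload 4.2 kg.
Tool frame: the origin (TCP) lies midway between the tips of the shut fingers; the grasp point (between the pads) lies 19 mm behind it (r.pinch_z is the distance from the TCP to the grasp point, in m); z points along the fingers, y is the line along which they close (so a half turn about z gives the same grasp; the last joint's range is limited). The gripper opens to 87 mm and grips with 3 to 60 N. Pads are 19 mm wide; open, the fingers measure 117 mm over their backs; the gripper's body (75 mm by 190 mm) begins 51 mm behind the grasp point.
Start: joints at [-48.667, 22.042, 0.453, 0, -68.411, -14.817], TCP at [0.279, -0.559, 0.223] pointing down, gripper open.
Joint ranges: [-179.83, 179.83], [-69.29, 118.12], [-61.27, 80.66], [-181.25, 117.63], [-171.15, -9.14], [-177.46, 177.46]. Speed limits (degrees/s): [159.86, 159.86, 180, 180, 180, 180].

## Interface

Orientations are given as a 3x3 rotation matrix whose columns are the frame's x, y, z axes.
In Python, from station import r, imaging, models gives the robot as it stands. The module is installed in compiled form; this text tells all that it offers.
- The arm moves only by the tool apply_moves, never from a script. Its argument "moves" is a list of rows, each a list of 2 entries, a list of its own where there are three numbers: the shift along the tool's x, y, z in m, then the turn about the tool's z in degrees. A call has 1 to 5 rows; each row shifts and turns the commanded pose from where the row before left it, along the tool's axes as they then stand; what a row does not reach is not made up. A row lasts 1/12 s, in which the tool goes at most 41.7 mm and 7.16 degrees, less where a joint would pass 70% of its speed; a pose out of reach is approached as far as the arm can. A call is refused whole if a number of a shift passes 0.0417 or a number of a turn 7.16, either way. A call with a gripper value outside its range is refused whole. "hand" is the finger opening in m, from 0 to 0.087, set as the call begins (left out, the last holds). The fingers move at their own pace and stop on an object; the grip force is fixed at half the most. Time passes only in rows, so rows that do not move let the fingers close. It gives the time, the measured TCP pose, the force, the opening and the grip force at its end, in the units of the state.
- r.sense(): the state, without advancing time (a new reading comes with each control period).
- imaging.capture(name): name is "side" or "top"; returns a dict with "frame" (400x640x3 uint8, blue, green, red), "intrinsics" (3x3 intrinsics, pixels), "eye" and "orientation" of the camera in the world. Camera axes: x right, y down, z forward; pixel columns grow to the right and rows downward; lengths in m; the calibration is good to about 2 mm. A picture is of the moment at which its call begins. There is no depth.
- r.finish_job(): hands the job in; it is judged then, once.
Trained networks look in a picture, given as the dict that the camera call returned (one of the last four; its "shot" number tells which), for a name from the list of things; names that differ only in an ending like _2 or _b are one class to them, and where a whole thing is asked for, a point or a joint stands for the part that bears it (a point fixed in the world has none). Each returns a list of dicts, best first, with "confidence" (0 to 1); they miss things now and then, are a little off and sometimes report something else, mostly with a low value. They report only what shows in the picture. A call takes as long as a camera call.
- models.cut_out(picture, target): "region" (400x640 bool, what is visible of it) and "extent" ([left, top, width, height] as shares, 0 to 1, of the picture: columns of its width, rows of its height, round what is visible of it).
- models.place_of(picture, target): "at" ([column, row] as shares, 0 to 1, of the picture: columns of its width, rows of its height: a listed point, or the origin of a listed thing).
The state is a dict: "time_s": time; "joints": joint angles; "joint_velocities": joint speeds; "effort": joint torques, N m; "tcp_pos": TCP position; "ee_rot": TCP orientation; "wrist_force": force on the tool from outside, world axes, zero at the start; "moment": the same for the moment, N m; "gripper_width": opening from 0.0 (shut) to 1.0 (fully open); "gripper_force": force on a finger pad.
Only numpy, scipy, OpenCV 4.12 (cv2) and the standard library are available. Lean on these libraries where they do the work, as an engineer would, in place of code of your own. Each camera call takes 0.05 s, during which the arm holds its last target. There are 200 camera calls.

## Task

Clear away the handful left at the front of the worktop. Stand each of the two loose spice jars upright in the spice rack directly beside the jar of its own kind (no other jar between them), moving the jars in the rack along to make room, so that all five end up standing in it; lay the fork flat in the long compartment of the cutlery tray and the butter knife flat in the tray's shorter one, the one without the corks. Do not knock any jar over.

Things in the scene. Friction and masses are not known exactly. Their poses are not given: they have to be found in the camera images.
- spice_rack: Low wooden spice rack, fixed, behind the handful. Origin: centre of its underside; y along the row. Board top 12 mm up; room inside 245 (y) x 60 (x) mm about the origin. End cheeks 12 mm thick, 50 high; 8 mm steel rail front and back, top 42 mm up. Three jars stand in it in any order, no gap wide enough for another; with all five in, 28 mm of its length stays free.
- row_a: Spice jar standing in the rack, the broadest: round, red screw cap, 47 mm across, 97 mm high, 0.11 kg. It has no partner outside the rack. Origin at the centre of its underside, z up along the jar. Cap 45 mm across, from 77 mm up to the top. Free to slide along the rack.
- row_b: Spice jar standing in the rack, squarish with a yellow cap: 45 x 44 mm, 100 mm high, 0.11 kg; twin of jar_b. Origin at the centre of its underside, z up along the jar. Cap round, 44 mm across, from 80 mm up to the top. Free to slide along the rack.
- row_c: Spice jar standing in the rack, the slimmest: clear with a white cap, 40 mm across, 101 mm high, 0.11 kg; twin of jar_c. Origin at the centre of its underside, z up along the jar. Cap round, 40 mm across, from 80 mm up to the top. Free to slide along the rack.
- jar_b: Loose squarish spice jar with a yellow cap, the same as row_b (45 x 44 x 100 mm, round cap 44 mm across from 80 mm up, 0.11 kg), standing on the worktop in front of the rack. Origin at the centre of its underside, z up along the jar.
- jar_c: Loose slim spice jar with a white cap, the same as row_c (40 mm across, 101 mm high, round cap 40 mm across from 80 mm up, 0.11 kg), standing on the worktop in front of the rack. Origin at the centre of its underside, z up along the jar.
- fork: Table fork lying flat on the worktop in front of the rack, 190 mm long, 0.07 kg. Origin under the middle of its length, x towards the tines, z up. Dark wooden handle 100 x 17 x 12 mm from x = -95 to +5 mm, then a steel neck and four tines, 22 mm wide over all. Pick it by the handle, best at x = -28 mm, near its balance.
- butter_knife: Small butter knife lying flat on the worktop in front of the rack, 126 mm long, 0.06 kg. Origin under the middle of its length, x towards the blade's round tip, z up. Dark wooden handle 66 x 17 x 12 mm from x = -63 to +3 mm, steel blade 20 mm wide, 2.5 mm thick, about 5 mm up. Pick it by the handle, best at x = -18 mm, near its balance.
- cutlery_tray: Pale wooden cutlery tray on the right, fixed, 172 (x) x 223 (y) mm, walls 28 high, 4 thick, floor 5 mm up. Origin: centre of its underside. Long compartment: inside 80 (x) x 215 (y) mm, centre at x = -42, y = 0 mm. Shorter one: 80 (x) x 150 (y) mm, centre at x = +42, y = -32.5 mm; next to it at +y a small bay with two corks.

How it is judged:
By the outcome, as a careful person would: the job done as asked, in the order asked, and still so for the second after the job is handed in, with the robot touching nothing.
It also fails if it takes over 125 s, if anything falls off the work surface, if the arm or the gripper's body presses on something with over 40 N, if the wrist force passes 120 N, or if a joint passes its speed limit or range.

## Working session

There is one attempt and no reset: what is moved stays moved. The work goes in short steps, Python scripts to look and compute and a tool call to move; the robot and the scene stay as the last step left them, time stands still between calls to the robot, and variables do not carry over. Pictures are saved under pics/ and viewed, at most 15 in all, crops included, and the job is handed in when it is done.

Besides the shell and the picture viewer there is one more tool, called after "Call:" as name(argument=value, ...), one argument or row to a line, values as JSON. apply_moves: Moves the arm, as the interface text tells. Its arguments: {"type":"object","properties":{"moves":{"type":"array"},"hand":{"type":"number"}},"required":["moves"]}

```bash
mkdir -p pics; ls
python3 - <<'E'
from station import r, imaging, models
import cv2
s=r.sense(); print(s['time_s'],s['tcp_pos'],s['ee_rot'],s['gripper_width'])
for n in("side","top"):
    p=imaging.capture(n); cv2.imwrite(f"pics/{n}0.png",p["frame"]); print(n,p["eye"],p["orientation"],p["intrinsics"])
    for t in["spice_rack","row_a","row_b","row_c","jar_b","jar_c","fork","butter_knife","cutlery_tray"]:
        print(t,[(round(d["confidence"],2),[round(d["at"][0]*640),round(d["at"][1]*400)]) for d in models.place_of(p,t)][:4])
E
```

```text
pics
0.0 [ 0.2787851  -0.55871528  0.22146614] [[-8.94892148e-01 -4.46281336e-01 -1.00637031e-03]
 [-4.46282467e-01  8.94890140e-01  1.89677383e-03]
 [ 5.40961125e-05  2.14653344e-03 -9.99997695e-01]] 1.0035831919686868
side [0.20673066 0.88349402 0.97422822] [[-0.93553741 -0.23947336  0.25965798]
 [-0.35307791  0.6125848  -0.70716041]
 [ 0.01028355 -0.75325452 -0.65764875]] [[490.71044749   0.         314.7946944 ]
 [  0.         490.71044749 199.82149062]
 [  0.           0.           1.        ]]
spice_rack [(0.91, [265, 238])]
row_a [(0.89, [263, 235]), (0.68, [258, 253]), (0.62, [268, 218])]
row_b [(0.89, [263, 235]), (0.68, [258, 253]), (0.62, [268, 218])]
row_c [(0.89, [263, 235]), (0.68, [258, 253]), (0.62, [268, 218])]
jar_b [(0.86, [316, 300]), (0.56, [337, 266])]
jar_c [(0.86, [316, 300]), (0.56, [337, 266])]
fork [(0.69, [344, 245])]
butter_knife [(0.76, [358, 223])]
cutlery_tray [(0.94, [361, 172])]
top [ 0.4440056  -0.09887181  1.12151935] [[ 0.0141163  -0.9931542   0.11595454]
 [-0.99977323 -0.01586846 -0.01420153]
 [ 0.01594433 -0.11572777 -0.99315299]] [[456.44984054   0.         323.67599211]
 [  0.         456.44984054 194.97663247]
 [  0.           0.           1.        ]]
spice_rack [(0.66, [263, 155])]
row_a [(0.92, [263, 157]), (0.9, [297, 152]), (0.63, [234, 164])]
row_b [(0.92, [263, 157]), (0.9, [297, 152]), (0.63, [234, 164])]
row_c [(0.92, [263, 157]), (0.9, [297, 152]), (0.63, [234, 164])]
jar_b [(0.67, [246, 246]), (0.57, [203, 242])]
jar_c [(0.67, [246, 246]), (0.57, [203, 242])]
fork [(0.69, [285, 242]), (0.36, [324, 245])]
butter_knife [(0.88, [325, 242])]
cutlery_tray [(0.84, [418, 222])]
```

View pics/side0.png

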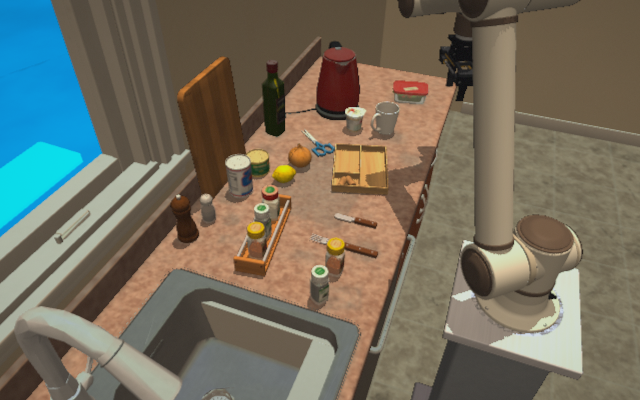

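View pics/top0.png

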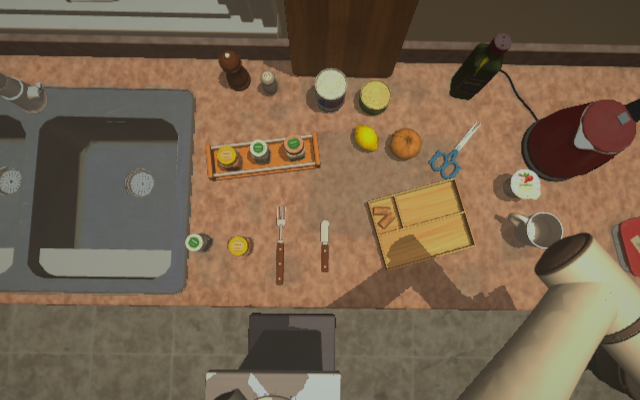

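```bash
cat > h.py <<'E'
import numpy as np, cv2
def ray(p,uv):
    K=np.array(p["intrinsics"]);d=np.array(p["orientation"])@np.linalg.solve(K,[uv[0],uv[1],1.]);return np.array(p["eye"]),d
def atz(p,uv,z):
    o,d=ray(p,uv);return (o+d*(z-o[2])/d[2])
def tri(p,a,q,b):
    o1,d1=ray(p,a);o2,d2=ray(q,b);d1/=np.linalg.norm(d1);d2/=np.linalg.norm(d2)
    s=np.linalg.lstsq(np.c_[d1,-d2],o2-o1,rcond=None)[0]
    a,b=o1+s[0]*d1,o2+s[1]*d2;return (a+b)/2,np.linalg.norm(a-b)
def proj(p,X):
    K=np.array(p["intrinsics"]);c=np.array(p["orientation"]).T@(np.array(X)-np.array(p["eye"]));u=K@c;return u[:2]/u[2]
E
python3 - <<'E'
from station import imaging, models
import cv2,numpy as np,pickle
from h import *
P={n:imaging.capture(n) for n in("side","top")}
pickle.dump(P,open("P0.pkl","wb"))
for n,p in P.items():
    for t in["row_a","jar_b","jar_c","fork","butter_knife","cutlery_tray","spice_rack"]:
        for d in models.cut_out(p,t):
            if d["confidence"]<.4: continue
            m=d["region"]; v,u=np.nonzero(m); rect=cv2.minAreaRect(np.c_[u,v].astype(np.float32))
            print(n,t,round(d["confidence"],2),len(u),"c",u.mean().round(1),v.mean().round(1),"rect",[tuple(np.round(x,1)) if np.ndim(x) else round(x,1) for x in rect])
t=P["top"]["frame"][110:290,180:490]; s=P["side"]["frame"][135:310,220:410]
cv2.imwrite("pics/t1.png",cv2.resize(P["top"]["frame"][120:290,185:345],None,fx=5,fy=5,interpolation=2)[:600])
cv2.imwrite("pics/s1.png",cv2.resize(P["side"]["frame"][180:300,225:385],None,fx=5,fy=5,interpolation=2))
cv2.imwrite("pics/tray1.png",np.hstack([cv2.resize(P["top"]["frame"][170:275,360:480],None,fx=3.5,fy=3.5,interpolation=2)[:360,:400],cv2.resize(P["side"]["frame"][135:200,320:400],None,fx=5,fy=5,interpolation=2)[:325].copy() if 0 else cv2.copyMakeBorder(cv2.resize(P["side"]["frame"][135:200,320:400],None,fx=5,fy=5,interpolation=2),0,35,0,0,0)]))
E
```

```text
side row_a 0.94 419 c 263.0 217.5 rect [(np.float64(261.8), np.float64(220.6)), (np.float64(35.6), np.float64(17.4)), 85.9]
side row_a 0.71 478 c 271.3 200.2 rect [(np.float64(270.4), np.float64(202.1)), (np.float64(36.5), np.float64(16.6)), 86.2]
side row_a 0.67 247 c 357.3 220.1 rect [(np.float64(355.7), np.float64(219.4)), (np.float64(42.7), np.float64(6.8)), 14.9]
side row_a 0.63 659 c 256.0 240.1 rect [(np.float64(256.1), np.float64(240.1)), (np.float64(38.5), np.float64(19.4)), 84.3]
side jar_b 0.87 624 c 334.3 257.0 rect [(np.float64(334.0), np.float64(257.0)), (np.float64(38.0), np.float64(18.0)), 90.0]
side jar_b 0.71 615 c 318.8 284.5 rect [(np.float64(319.0), np.float64(284.5)), (np.float64(37.0), np.float64(18.0)), 90.0]
side jar_c 0.87 624 c 334.3 257.0 rect [(np.float64(334.0), np.float64(257.0)), (np.float64(38.0), np.float64(18.0)), 90.0]
side jar_c 0.71 615 c 318.8 284.5 rect [(np.float64(319.0), np.float64(284.5)), (np.float64(37.0), np.float64(18.0)), 90.0]
side fork 0.8 278 c 351.3 247.3 rect [(np.float64(344.9), np.float64(245.4)), (np.float64(66.5), np.float64(6
[... 1087 characters left out ...]
p.float64(245.0)), (np.float64(20.0), np.float64(25.0)), 90.0]
top fork 0.71 428 c 279.9 252.5 rect [(np.float64(280.2), np.float64(249.5)), (np.float64(8.2), np.float64(67.0)), 1.4]
top butter_knife 0.6 356 c 324.1 245.3 rect [(np.float64(324.5), np.float64(245.5)), (np.float64(7.0), np.float64(51.0)), 0.0]
top butter_knife 0.57 427 c 241.2 245.1 rect [(np.float64(240.5), np.float64(245.0)), (np.float64(18.0), np.float64(25.0)), 90.0]
top cutlery_tray 0.64 6747 c 420.5 223.6 rect [(np.float64(420.9), np.float64(223.3)), (np.float64(72.7), np.float64(94.6)), 74.3]
top spice_rack 0.69 2505 c 263.6 158.9 rect [(np.float64(262.7), np.float64(156.5)), (np.float64(36.6), np.float64(113.2)), 83.0]
```

View pics/t1.png

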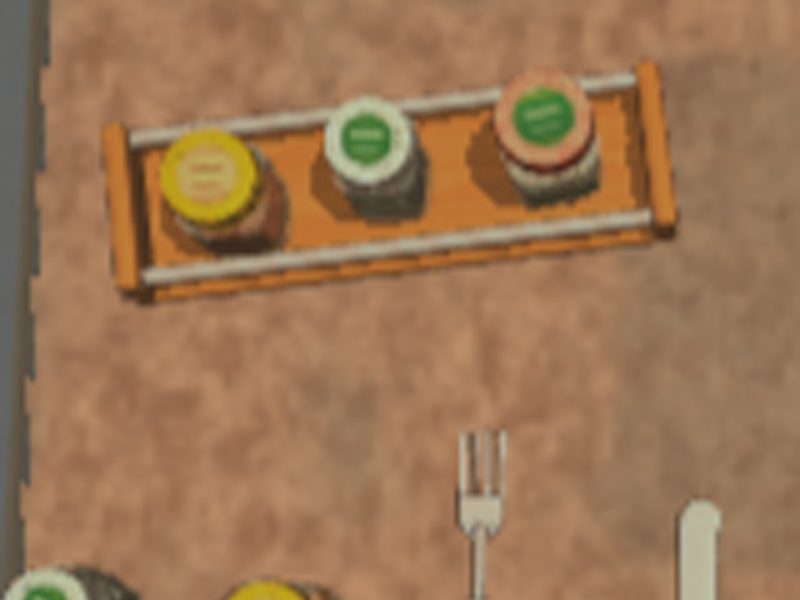

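View pics/s1.png

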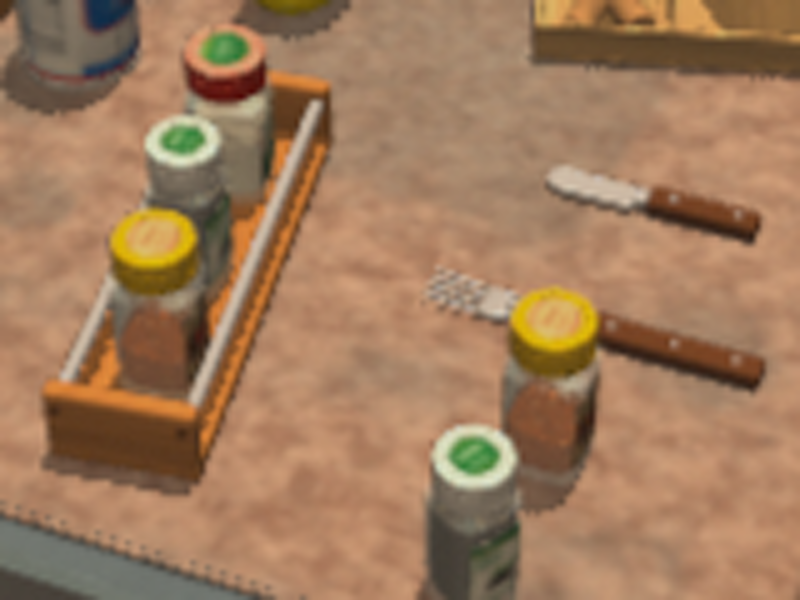

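View pics/tray1.png

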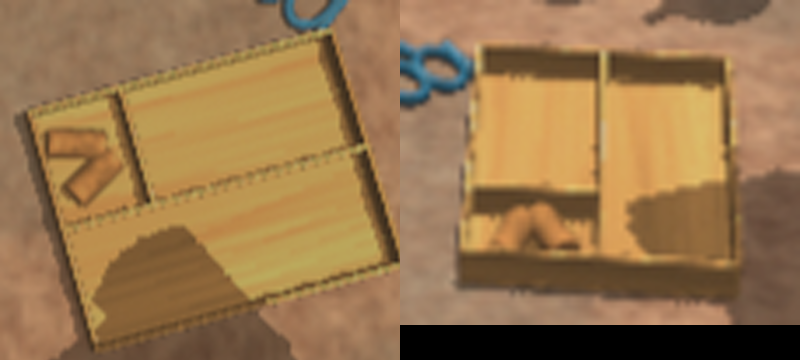

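Run:
```python
import pickle
from h import *
P=pickle.load(open("P0.pkl","rb"));T,S=P["top"],P["side"]
def seg(p,box,lo,hi,n=1):
    x0,y0,x1,y1=box;h=cv2.cvtColor(p["frame"][y0:y1,x0:x1],cv2.COLOR_BGR2HSV)
    m=cv2.inRange(h,np.array(lo),np.array(hi));k,l,st,c=cv2.connectedComponentsWithStats(m)
    i=1+np.argmax(st[1:,4]);v,u=np.nonzero(l==i);r=cv2.minAreaRect(np.c_[u,v].astype(np.float32))
    return np.array([c[i][0]+x0,c[i][1]+y0]),st[i,4],r[1],np.c_[u+x0,v+y0]
Y=((22,170,120),(32,255,255));G=((45,90,60),(80,255,255))
for n,tb,sb,C in[("row_b",(212,140,240,172),(243,215,270,240),Y),("jar_b",(222,230,255,262),(322,230,350,258),Y),("row_c",(245,135,272,162),(250,198,275,215),G),("row_a",(280,130,308,157),(258,180,282,197),G),("jar_c",(183,230,206,252),(308,260,332,282),G)]:
    a=seg(T,tb,*C);b=seg(S,sb,*C);X,e=tri(T,a[0],S,b[0]);h=.101
    print(n,a[0].round(1),a[1],b[0].round(1),b[1],"tri",X.round(4),"gap",e.round(4),"atz",atz(T,a[0],X[2]).round(4))
def fit(img,mod,z,p):
    W=np.array([atz(p,i,z)[:2] for i in img]);M=np.array(mod);c=W.mean(0);m=M.mean(0)
    U,s,V=np.linalg.svd((W-c).T@(M-m));R=U@np.diag([1,np.linalg.det(U@V)])@V
    t=c-R@m;print("origin",t.round(4),"yaw",np.degrees(np.arctan2(R[1,0],R[0,0])).round(2),"res mm",(1e3*(W-(M@R.T+t))).round(1).tolist())
q=lambda u,v:(185+u/5,120+v/5)
# rack: outer corners of cheeks, at top z .05 (left=+y)
fit([q(104,125),q(118,290),q(655,62),q(674,237)],[(.034,.1345),(-.034,.1345),(.034,-.1345),(-.034,-.1345)],.05,T)
fit([(366.3,202),(454.3,178.6),(474.5,246),(387.1,270.6)],[(.086,.1115),(.086,-.1115),(-.086,-.1115),(-.086,.1115)],.028,T)
q2=lambda u,v:(225+u/5,180+v/5)
print("rack front-left cheek top", tri(T,q(118,290),S,q2(198,410)),"back-left",tri(T,q(104,125),S,q2(44,388)),"fr right",tri(T,q(674,237),S,q2(330,88)))
print("tray near-left top",tri(T,(387.1,270.6),S,(320+(740-400)/5,135+265/5)),tri(T,(366.3,202),S,(320+60/5,135+255/5)))
B=((0,90,40),(16,255,150))
for n,tb,sb in[("fork",(270,235,292,290),(345,240,382,262)),("knife",(315,235,335,280),(350,212,382,232))]:
    for p,b in((T,tb),(S,sb)):
        c,a,rc,pts=seg(p,b,*B);W=np.array([atz(p,x,.011)[:2] for x in pts]);m=W.mean(0);u=np.linalg.svd(W-m,full_matrices=False)[2][0];u*=np.sign(u[0]);s=(W-m)@u
        print(n,c.round(1),a,"centre",m.round(4),"mid",(m+u*(s.min()+s.max())/2).round(4),"len",(s.max()-s.min()).round(4),"yaw",np.degrees(np.arctan2(u[1],u[0])).round(1))
        if p is T:cT=c
        else: print("  tri",tri(T,cT,S,c))
```

```text
row_b [226.6 154.9] 159 [255.5 228. ] 95 tri [0.6498 0.1066 0.1074] gap 0.0001 atz [0.6497 0.1066 0.1074]
jar_b [238.3 245.6] 166 [335.5 244.5] 99 tri [0.4473 0.0754 0.094 ] gap 0.0001 atz [0.4472 0.0754 0.094 ]
row_c [258.  147.5] 73 [261.3 207.6] 31 tri [0.667  0.036  0.1117] gap 0.0 atz [0.667  0.036  0.1117]
row_a [293.4 143.2] 86 [269.7 189.4] 35 tri [ 0.6793 -0.0432  0.1083] gap 0.0003 atz [ 0.6792 -0.0433  0.1083]
jar_c [193.5 242.2] 75 [319.4 270.7] 49 tri [0.4534 0.1737 0.0998] gap 0.0001 atz [0.4533 0.1737 0.0998]
origin [0.6612 0.0323] yaw 7.1 res mm [[6.2, -1.5], [-5.7, -3.1], [8.5, 3.3], [-9.1, 1.3]]
origin [ 0.5053 -0.3485] yaw 16.13 res mm [[-0.7, -0.0], [-2.0, -0.1], [0.8, 2.3], [1.8, -2.2]]
rack front-left cheek top (array([0.60452532, 0.15786566, 0.05202637]), np.float64(0.000695176870011444)) back-left (array([0.68491845, 0.16907337, 0.04762728]), np.float64(0.00037176366952733646)) fr right (array([ 0.63946699, -0.1032807 ,  0.04192384]), np.float64(0.006101789123067211))
tray near-left top (array([ 0.39361292, -0.26773359,  0.02610096]), np.float64(0.0003531806495713238)) (array([ 0.55640353, -0.21815561,  0.02312623]), np.float64(0.000754453346662667))
fork [281.4 267.1] 584 centre [ 0.3978 -0.0157] mid [ 0.4064 -0.0151] len 0.1036 yaw 4.1
fork [361.1 250.4] 274 centre [ 0.3993 -0.0051] mid [ 0.4014 -0.0051] len 0.0955 yaw -0.8
  tri (array([ 0.39919026, -0.01452363,  0.00124557]), np.float64(0.0038801401865444277))
knife [324.5 258.2] 215 centre [ 0.4204 -0.1189] mid [ 0.422  -0.1188] len 0.0694 yaw 1.3
knife [364.7 222.6] 160 centre [ 0.4206 -0.1119] mid [ 0.4235 -0.1119] len 0.0734 yaw 0.7
  tri (array([ 0.42105369, -0.11878301,  0.00456322]), np.float64(0.001788537322673847))
```

Call:
apply_moves(
  moves=[
    [[0,0,0],-7.07],
    [[0,0,0],-7.07],
    [[0,0,0],-7.07],
    [[0,0,0],-7.07],
    [[0,0,0],-7.07],
  ],
  hand=0.087,
)

```text
time_s: 2.22
tcp_pos: [0.2791, -0.5592, 0.2226]
ee_rot: [[-0.466, -0.885, 0.0], [-0.885, 0.466, -0.0], [0.0, -0.0, -1.0]]
wrist_force: [0.1, 0.1, -0.3]
gripper_width: 0.998
gripper_force: 0.0
```

Call:
apply_moves(
  moves=[
    [[0,0,0],-7.07],
    [[0,0,0],-7.07],
    [[0,0,0],-7.07],
    [[0,0,0],-7.07],
    [[0,0,0],-7.07],
  ],
)

```text
time_s: 2.63
tcp_pos: [0.279, -0.5592, 0.2225]
ee_rot: [[0.132, -0.991, -0.0], [-0.991, -0.132, -0.0], [0.0, 0.0, -1.0]]
wrist_force: [-0.8, -0.1, 0.3]
gripper_width: 1.0
gripper_force: 0.0
```

Call:
apply_moves(
  moves=[
    [[-0.03,-0.022,0],0],
    [[-0.03,-0.022,0],0],
    [[-0.03,-0.022,0],0],
    [[-0.03,-0.022,0],0],
    [[-0.03,-0.022,0],0],
  ],
)

```text
time_s: 3.05
tcp_pos: [0.3698, -0.3952, 0.2227]
ee_rot: [[0.125, -0.992, 0.0], [-0.992, -0.125, -0.0], [0.0, -0.0, -1.0]]
wrist_force: [0.2, -0.2, -1.2]
gripper_width: 1.0
gripper_force: 0.0
```

Call:
apply_moves(
  moves=[
    [[-0.03,-0.022,0],0],
    [[-0.03,-0.022,0],0],
    [[-0.03,-0.022,0],0],
    [[-0.03,-0.022,0],0],
    [[-0.03,-0.022,0],0],
  ],
)

```text
time_s: 3.47
tcp_pos: [0.4602, -0.2323, 0.223]
ee_rot: [[0.126, -0.992, 0.001], [-0.992, -0.126, -0.0], [0.0, -0.001, -1.0]]
wrist_force: [1.4, -0.0, -0.5]
gripper_width: 0.996
gripper_force: 0.0
```

Call:
apply_moves(
  moves=[
    [[-0.03,-0.022,0],0],
    [[-0.03,-0.022,0],0],
    [[-0.03,-0.022,0],0],
    [[-0.03,-0.022,0],0],
    [[-0.03,-0.022,0],0],
  ],
)

```text
time_s: 3.88
tcp_pos: [0.5505, -0.0695, 0.2229]
ee_rot: [[0.126, -0.992, 0.001], [-0.992, -0.126, 0.0], [0.0, -0.001, -1.0]]
wrist_force: [0.2, -0.1, -0.5]
gripper_width: 1.003
gripper_force: 0.0
```

```bash
cat >> h.py <<'E'
import pickle
RO=np.array([.6612,.0323]);RY=np.radians(7.2)
RX=np.array([np.cos(RY),np.sin(RY)]);RS=np.array([-np.sin(RY),np.cos(RY)])
def loc(w): d=np.array(w)[:2]-RO; return np.array([d@RX,d@RS])
def wor(l): return RO+l[0]*RX+l[1]*RS
def tool(s):
    R=np.array(s["ee_rot"]);return np.array(s["tcp_pos"]),R,np.degrees(np.arctan2(R[1,1],R[0,1]))
def to(s,w):  # shift in tool axes to world point
    p,R,a=tool(s);return (R.T@(np.array(w)-p)).round(4)
E
python3 - <<'E'
from station import r
from h import *
s=r.sense();p,R,a=tool(s);print(s["time_s"],p,a,s["joints"])
P=pickle.load(open("P0.pkl","rb"));T=P["top"]
for n,uv,z in[("b",(227,154.4),.112),("c",(258.1,147.5),.113),("a",(293.5,143),.109),("jb",(238.3,245.0),.1),("jc",(193.5,242.2),.101)]:
    w=atz(T,uv,z);print(n,w[:2].round(4),"loc",loc(w).round(4),"tool shift",to(s,[*w[:2],.16]))
E
```

```text
3.8833 [ 0.5505399  -0.06952633  0.22291248] -172.76674949559225 [ 9.54228263e+00  1.51927234e+01 -9.52846361e+00  6.23998857e-03
 -6.52406061e+01 -2.31164498e+00]
b [0.65   0.1048] loc [-0.002   0.0733] tool shift [-0.1604 -0.1206  0.063 ]
c [0.6668 0.0356] loc [0.0059 0.0025] tool shift [-0.0896 -0.1285  0.063 ]
a [ 0.6794 -0.0434] loc [ 0.0086 -0.0774] tool shift [-0.0096 -0.1311  0.063 ]
jb [0.4485 0.0743] loc [-0.2057  0.0684] tool shift [-0.1556  0.0831  0.0628]
jc [0.4533 0.1733] loc [-0.1886  0.166 ] tool shift [-0.2531  0.066   0.0629]
```

Call:
apply_moves(
  moves=[
    [[-0.0024,-0.0325,0],0],
    [[-0.0024,-0.0325,0],0],
    [[-0.0024,-0.0325,0],0],
    [[-0.0024,-0.0325,0],0],
    [[0,0,0],0],
  ],
)

```text
time_s: 4.3
tcp_pos: [0.682, -0.0441, 0.2199]
ee_rot: [[0.127, -0.992, 0.0], [-0.992, -0.127, -0.001], [0.001, -0.0, -1.0]]
wrist_force: [0.5, 0.3, -0.7]
gripper_width: 0.998
gripper_force: 0.0
```

Call:
apply_moves(
  moves=[
    [[0,0,0.034],0],
    [[0,0,0.034],0],
    [[0,0,0.034],0],
    [[0,0,0.034],0],
    [[0,0,0.03],0],
  ],
)

```text
time_s: 4.72
tcp_pos: [0.6766, -0.0456, 0.0545]
ee_rot: [[0.125, -0.992, -0.001], [-0.992, -0.125, 0.0], [-0.0, 0.001, -1.0]]
wrist_force: [0.1, 0.3, -0.1]
gripper_width: 1.003
gripper_force: 0.0
```

Call:
apply_moves(
  moves=[
    [[0,0,0.004],0],
    [[0,0,0],0],
    [[0,0,0],0],
    [[0,0,0],0],
    [[0,0,0],0],
  ],
  hand=0,
)

```text
time_s: 5.13
tcp_pos: [0.6793, -0.0453, 0.0554]
ee_rot: [[0.126, -0.992, 0.005], [-0.992, -0.126, 0.0], [0.0, -0.005, -1.0]]
wrist_force: [-0.3, -0.8, 1.0]
gripper_width: 0.704
gripper_force: 0.0
```

Call:
apply_moves(
  moves=[
    [[0,0,0],0],
    [[0,0,0],0],
    [[0,0,0],0],
    [[0,0,0],0],
    [[0,0,0],0],
  ],
)

```text
time_s: 5.55
tcp_pos: [0.6788, -0.0454, 0.0541]
ee_rot: [[0.126, -0.992, 0.003], [-0.992, -0.126, -0.0], [0.0, -0.003, -1.0]]
wrist_force: [1.5, 1.2, 5.9]
gripper_width: 0.545
gripper_force: 29.2
```

Call:
apply_moves(
  moves=[
    [[0,0,-0.004],0],
    [[0.006,0,0],0],
    [[0.006,0,0],0],
    [[0.006,0,0],0],
    [[0,0,0],0],
  ],
)

```text
time_s: 5.97
tcp_pos: [0.6794, -0.0649, 0.0557]
ee_rot: [[0.124, -0.992, -0.002], [-0.992, -0.124, -0.0], [-0.0, 0.002, -1.0]]
wrist_force: [-0.2, 0.4, -1.3]
gripper_width: 0.543
gripper_force: 29.2
```

Call:
apply_moves(
  moves=[
    [[0,0,0.002],0],
    [[0,0,0.002],0],
    [[0,0,0],0],
    [[0,0,0],0],
    [[0,0,0],0],
  ],
)

```text
time_s: 6.38
tcp_pos: [0.68, -0.0638, 0.054]
ee_rot: [[0.126, -0.992, 0.0], [-0.992, -0.126, -0.001], [0.001, 0.0, -1.0]]
wrist_force: [-2.1, -1.8, 5.4]
gripper_width: 0.545
gripper_force: 29.2
```

Call:
apply_moves(
  moves=[
    [[0,0,0],0],
    [[0,0,0],0],
    [[0,0,0],0],
    [[0,0,0],0],
    [[0,0,0],0],
  ],
  hand=0.087,
)

```text
time_s: 6.8
tcp_pos: [0.6798, -0.0633, 0.0522]
ee_rot: [[0.126, -0.992, -0.001], [-0.992, -0.126, -0.0], [-0.0, 0.001, -1.0]]
wrist_force: [-0.1, -0.1, 0.1]
gripper_width: 0.835
gripper_force: 0.0
```

Call:
apply_moves(
  moves=[
    [[0,0,-0.035],0],
    [[0,0,-0.035],0],
    [[0,0,-0.035],0],
    [[0,0,0],0],
    [[0,0,0],0],
  ],
)

```text
time_s: 7.22
tcp_pos: [0.6815, -0.0631, 0.1608]
ee_rot: [[0.126, -0.992, 0.006], [-0.992, -0.126, 0.001], [0.0, -0.007, -1.0]]
wrist_force: [0.1, 0.4, -0.5]
gripper_width: 0.998
gripper_force: 0.0
```

```bash
cat > look.py <<'E'
from station import r,imaging
from h import *
import sys
s=r.sense();p,R,a=tool(s);print(s["time_s"],p.round(4),a.round(2))
T=imaging.capture("top");S=imaging.capture("side")
n=sys.argv[1];pickle.dump((T,S),open(n+".pkl","wb"))
f=lambda p,b,k:cv2.resize(p["frame"][b[1]:b[3],b[0]:b[2]],None,fx=k,fy=k,interpolation=2)
cv2.imwrite(f"pics/{n}.png",np.hstack([f(T,(195,120,335,260),2.8),f(S,(220,170,360,310),2.8)]))
def seg(p,b,lo,hi):
    h=cv2.cvtColor(p["frame"][b[1]:b[3],b[0]:b[2]],cv2.COLOR_BGR2HSV);k,l,st,c=cv2.connectedComponentsWithStats(cv2.inRange(h,lo,hi))
    return [(c[i]+b[:2]).round(1) for i in range(1,k) if st[i,4]>40]
for t,C,z in(("yellow",((22,170,120),(32,255,255)),.112),("green",((45,90,60),(80,255,255)),.112)):
    for uv in seg(T,(185,125,320,260),*C):
        w=atz(T,uv,z);print(t,uv,w[:2].round(4),"loc",loc(w).round(4),"to",to(s,[*w[:2],.16]))
E
python3 look.py l1
```

```text
7.2167 [ 0.6815 -0.0631  0.1608] -172.77
yellow [238.1 245.6] [0.4472 0.0727] loc [-0.2073  0.0669] to [-0.1642  0.2154 -0.0006]
green [301.9 142.9] [ 0.6793 -0.0625] loc [ 0.0061 -0.0964] to [-0.0009  0.0021  0.0008]
green [257.8 147.5] [0.667  0.0364] loc [0.0063 0.0033] to [-0.1005  0.0019  0.0008]
```

Call:
apply_moves(
  moves=[
    [[-0.0342,0.0017,0],0],
    [[-0.0342,0.0017,0],0],
    [[-0.0342,0.0017,0],0],
    [[-0.0342,0.0017,0],0],
    [[-0.0342,0.0017,0],0],
  ],
)

```text
time_s: 7.73
tcp_pos: [0.6486, 0.1063, 0.1554]
ee_rot: [[0.125, -0.992, -0.004], [-0.992, -0.125, -0.001], [0.001, 0.004, -1.0]]
wrist_force: [0.7, -0.6, 0.3]
gripper_width: 1.002
gripper_force: 0.0
```

Call:
apply_moves(
  moves=[
    [[0,0,0],0],
    [[0,0,0.035],0],
    [[0,0,0.035],0],
    [[0,0,0.036],0],
    [[0,0,0],0],
  ],
)

```text
time_s: 8.15
tcp_pos: [0.6468, 0.1042, 0.044]
ee_rot: [[0.125, -0.992, -0.01], [-0.992, -0.125, -0.003], [0.002, 0.01, -1.0]]
wrist_force: [0.7, 0.3, -0.4]
gripper_width: 1.001
gripper_force: 0.0
```

Call:
apply_moves(
  moves=[
    [[0,0,0],0],
    [[0,0,0],0],
    [[0,0,0],0],
    [[0,0,0],0],
    [[0,0,0],0],
  ],
  hand=0,
)

```text
time_s: 8.57
tcp_pos: [0.6505, 0.1053, 0.0532]
ee_rot: [[0.125, -0.992, 0.002], [-0.992, -0.125, 0.001], [-0.001, -0.002, -1.0]]
wrist_force: [0.0, -0.2, -0.9]
gripper_width: 0.706
gripper_force: 0.0
```

Call:
apply_moves(
  moves=[
    [[0,0,0],0],
    [[0,0,0],0],
    [[0,0,0],0],
    [[0,0,0],0],
    [[0,0,0],0],
  ],
)

```text
time_s: 8.98
tcp_pos: [0.6501, 0.1053, 0.0521]
ee_rot: [[0.126, -0.992, 0.0], [-0.992, -0.126, -0.0], [0.0, -0.0, -1.0]]
wrist_force: [-0.5, -0.3, 2.5]
gripper_width: 0.501
gripper_force: 29.9
```

Call:
apply_moves(
  moves=[
    [[0,0,-0.004],0],
    [[-0.007,0,0],0],
    [[-0.007,0,0],0],
    [[-0.006,0,0],0],
    [[0,0,0],0],
  ],
)

```text
time_s: 9.4
tcp_pos: [0.6472, 0.1267, 0.0552]
ee_rot: [[0.127, -0.992, -0.0], [-0.992, -0.127, 0.0], [-0.0, 0.0, -1.0]]
wrist_force: [0.7, 0.0, -1.1]
gripper_width: 0.5
gripper_force: 29.9
```

Call:
apply_moves(
  moves=[
    [[0,0,0.002],0],
    [[0,0,0.002],0],
    [[0,0,0],0],
    [[0,0,0],0],
    [[0,0,0],0],
  ],
)

```text
time_s: 9.82
tcp_pos: [0.6476, 0.1253, 0.0521]
ee_rot: [[0.126, -0.992, 0.0], [-0.992, -0.126, 0.0], [-0.0, -0.001, -1.0]]
wrist_force: [-2.5, 2.3, 3.2]
gripper_width: 0.503
gripper_force: 29.9
```

Call:
apply_moves(
  moves=[
    [[0,0,0],0],
    [[0,0,0],0],
    [[0,0,0],0],
    [[0,0,0],0],
    [[0,0,0],0],
  ],
  hand=0.087,
)

```text
time_s: 10.23
tcp_pos: [0.6475, 0.1248, 0.0512]
ee_rot: [[0.125, -0.992, -0.0], [-0.992, -0.125, -0.0], [0.0, 0.0, -1.0]]
wrist_force: [0.4, -0.1, -0.7]
gripper_width: 0.793
gripper_force: 0.0
```

Call:
apply_moves(
  moves=[
    [[0,0,-0.035],0],
    [[0,0,-0.035],0],
    [[0,0,-0.035],0],
    [[0,0,0],0],
    [[0,0,0],0],
  ],
)

```text
time_s: 10.65
tcp_pos: [0.6489, 0.1256, 0.1596]
ee_rot: [[0.126, -0.992, 0.006], [-0.992, -0.126, 0.002], [-0.002, -0.006, -1.0]]
wrist_force: [-1.6, -0.2, -1.1]
gripper_width: 0.993
gripper_force: 0.0
```

Call:
apply_moves(
  moves=[
    [[0,0.033,0],0],
    [[0,0.033,0],0],
    [[0,0.033,0],0],
    [[0,0.033,0],0],
    [[0,0,0],0],
  ],
)

```text
time_s: 11.07
tcp_pos: [0.5091, 0.1061, 0.1544]
ee_rot: [[0.125, -0.992, -0.009], [-0.992, -0.125, -0.002], [0.001, 0.009, -1.0]]
wrist_force: [-0.2, 0.4, -0.4]
gripper_width: 1.0
gripper_force: 0.0
```

```bash
python3 look.py l2
```

```text
11.0667 [0.5091 0.1061 0.1544] -172.82
yellow [217.7 153.7] [0.6512 0.1256] loc [0.0018 0.0938] to [-0.0016 -0.1434 -0.0069]
yellow [241.7 245.5] [0.4475 0.0648] loc [-0.2079  0.0591] to [ 0.0333  0.0663 -0.005 ]
green [301.8 142.9] [ 0.6793 -0.0623] loc [ 0.0061 -0.0961] to [ 0.1884 -0.1478 -0.0067]
green [258.  147.5] [0.667  0.0359] loc [0.0062 0.0029] to [ 0.0894 -0.1478 -0.0069]
```

View pics/l2.png

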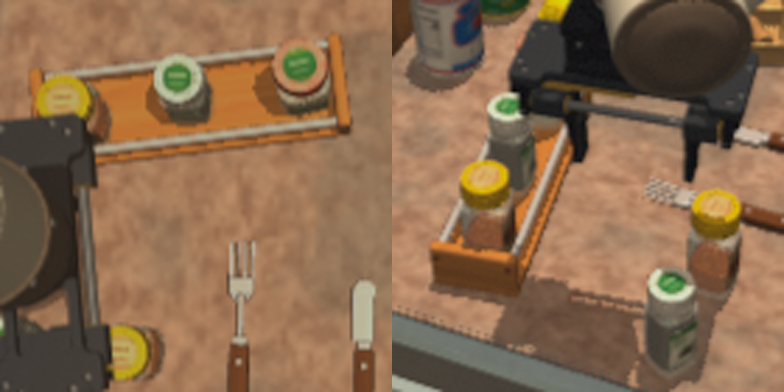

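Call:
apply_moves(
  moves=[
    [[0.0179,-0.0294,0],0],
    [[0.0179,-0.0294,0],0],
    [[0.0179,-0.0294,0],0],
    [[0.0179,-0.0294,0],0],
    [[0.0179,-0.0294,0],0],
  ],
)

```text
time_s: 11.58
tcp_pos: [0.6759, 0.0372, 0.1551]
ee_rot: [[0.125, -0.992, -0.001], [-0.992, -0.125, -0.0], [0.0, 0.001, -1.0]]
wrist_force: [-0.0, 0.8, -0.3]
gripper_width: 0.998
gripper_force: 0.0
```

Call:
apply_moves(
  moves=[
    [[0,0,0],0],
    [[0,0,0.036],0],
    [[0,0,0.036],0],
    [[0,0,0.026],0],
    [[0,0,0.009],0],
  ],
)

```text
time_s: 12.0
tcp_pos: [0.6706, 0.0374, 0.043]
ee_rot: [[0.124, -0.992, -0.01], [-0.992, -0.124, -0.002], [0.0, 0.01, -1.0]]
wrist_force: [-0.9, 0.9, 0.4]
gripper_width: 0.999
gripper_force: 0.0
```

Call:
apply_moves(
  moves=[
    [[0,0,0],0],
    [[0,0,0],0],
    [[0,0,0],0],
    [[0,0,0],0],
    [[0,0,0],0],
  ],
  hand=0,
)

```text
time_s: 12.42
tcp_pos: [0.6748, 0.0385, 0.0517]
ee_rot: [[0.126, -0.992, 0.004], [-0.992, -0.126, 0.001], [-0.0, -0.004, -1.0]]
wrist_force: [-0.0, -0.1, 0.1]
gripper_width: 0.707
gripper_force: 0.0
```

Call:
apply_moves(
  moves=[
    [[0,0,0],0],
    [[0,0,0],0],
    [[0,0,0],0],
    [[0,0,0],0],
    [[0,0,0],0],
  ],
)

```text
time_s: 12.83
tcp_pos: [0.6734, 0.038, 0.05]
ee_rot: [[0.126, -0.992, -0.0], [-0.992, -0.126, -0.0], [0.0, 0.0, -1.0]]
wrist_force: [-2.8, 0.1, 3.5]
gripper_width: 0.46
gripper_force: 29.9
```

Call:
apply_moves(
  moves=[
    [[0,0,-0.004],0],
    [[0.003,0.004,0],0],
    [[0.003,0.004,0],0],
    [[0,0,0],0],
    [[0,0,0],0],
  ],
)

```text
time_s: 13.25
tcp_pos: [0.6661, 0.0309, 0.0534]
ee_rot: [[0.125, -0.992, -0.0], [-0.992, -0.125, -0.0], [-0.0, 0.0, -1.0]]
wrist_force: [-0.6, -0.8, -1.1]
gripper_width: 0.457
gripper_force: 29.9
```

Call:
apply_moves(
  moves=[
    [[0,0,0.002],0],
    [[0,0,0.002],0],
    [[0,0,0],0],
    [[0,0,0],0],
    [[0,0,0],0],
  ],
)

```text
time_s: 13.67
tcp_pos: [0.6667, 0.0312, 0.0499]
ee_rot: [[0.126, -0.992, 0.0], [-0.992, -0.126, -0.0], [0.0, -0.0, -1.0]]
wrist_force: [-1.2, 0.1, 2.1]
gripper_width: 0.455
gripper_force: 29.9
```

Call:
apply_moves(
  moves=[
    [[0,0,0],0],
    [[0,0,0],0],
    [[0,0,0],0],
    [[0,0,0],0],
    [[0,0,0],0],
  ],
  hand=0.087,
)

```text
time_s: 14.08
tcp_pos: [0.6664, 0.0312, 0.0493]
ee_rot: [[0.126, -0.992, -0.0], [-0.992, -0.126, -0.0], [-0.0, 0.0, -1.0]]
wrist_force: [-0.3, 0.1, -0.2]
gripper_width: 0.746
gripper_force: 0.0
```

Call:
apply_moves(
  moves=[
    [[0,0,-0.035],0],
    [[0,0,-0.035],0],
    [[0,0,-0.035],0],
    [[0,0,0],0],
    [[0,0,0],0],
  ],
)

```text
time_s: 14.5
tcp_pos: [0.668, 0.0316, 0.1577]
ee_rot: [[0.126, -0.992, 0.006], [-0.992, -0.126, 0.002], [-0.001, -0.006, -1.0]]
wrist_force: [0.2, -0.7, -1.1]
gripper_width: 0.989
gripper_force: 0.0
```

Call:
apply_moves(
  moves=[
    [[0,0.037,0],0],
    [[0,0.037,0],0],
    [[0,0.037,0],0],
    [[0,0,0],0],
    [[0,0,0],0],
  ],
)

```text
time_s: 14.92
tcp_pos: [0.5535, 0.0166, 0.1535]
ee_rot: [[0.126, -0.992, -0.003], [-0.992, -0.126, -0.001], [0.0, 0.003, -1.0]]
wrist_force: [0.9, -0.4, -0.4]
gripper_width: 1.0
gripper_force: 0.0
```

```bash
python3 look.py l3
```

```text
14.9167 [0.5535 0.0166 0.1535] -172.78
yellow [237.5 246.7] [0.4448 0.0739] loc [-0.2095  0.0684] to [-0.0705  0.1007 -0.0062]
green [301.8 142.9] [ 0.6793 -0.0623] loc [ 0.0061 -0.0961] to [ 0.0941 -0.1148 -0.0069]
green [193.5 242.2] [0.4532 0.1704] loc [-0.1891  0.1631] to [-0.1651  0.0802 -0.0063]
```

Call:
apply_moves(
  moves=[
    [[-0.0141,0.0194,0],0],
    [[-0.0141,0.0194,0],0],
    [[-0.0141,0.0194,0],0],
    [[-0.0141,0.0194,0],0],
    [[-0.0141,0.0194,0],0],
  ],
)

```text
time_s: 15.43
tcp_pos: [0.4516, 0.076, 0.1542]
ee_rot: [[0.125, -0.992, -0.0], [-0.992, -0.125, 0.0], [-0.0, 0.0, -1.0]]
wrist_force: [0.0, 0.5, -0.4]
gripper_width: 0.994
gripper_force: 0.0
```

Call:
apply_moves(
  moves=[
    [[0,0,0],0],
    [[0,0,0],0],
    [[0,0,0.01],0],
    [[0,0,0],0],
    [[0,0,0],0],
  ],
)

```text
time_s: 15.85
tcp_pos: [0.4521, 0.0749, 0.1441]
ee_rot: [[0.125, -0.992, -0.001], [-0.992, -0.125, -0.001], [0.001, 0.001, -1.0]]
wrist_force: [0.4, -0.2, -0.7]
gripper_width: 1.001
gripper_force: 0.0
```

Run:
```python
from station import r
from h import *
s=r.sense();p,R,a=tool(s);print(p,a,to(s,[.448,.0743,.042]))
T=pickle.load(open("P0.pkl","rb"))["top"]
q=lambda u,v:atz(T,(185+u/5,120+v/5),.04)[:2]
A,B,C,D=q(145,276),q(652,216),q(132,139),q(635,80)
for u,v in((A,B),(C,D)): d=u-v;print("rail",u.round(4),v.round(4),"yaw",np.degrees(np.arctan2(-d[0],d[1])).round(2),np.linalg.norm(d).round(4))
print("centre",((A+B+C+D)/4).round(4),"gap",loc((C+D)/2)-loc((A+B)/2))
```

```text
[0.45212474 0.07493679 0.14407355] -172.82232671594252 [1.000e-04 4.100e-03 1.021e-01]
rail [0.6136 0.1483] [ 0.6469 -0.0934] yaw 7.83 0.2439
rail [0.6802 0.1573] [ 0.7136 -0.084 ] yaw 7.87 0.2437
centre [0.6636 0.0321] gap [0.06724304 0.00074396]
```

Call:
apply_moves(
  moves=[
    [[0,0.004,0.033],0],
    [[0,0,0.033],0],
    [[0,0,0.024],0],
    [[0,0,0.008],0],
    [[0,0,0.004],0],
  ],
)

```text
time_s: 16.27
tcp_pos: [0.4474, 0.0741, 0.0414]
ee_rot: [[0.125, -0.992, -0.002], [-0.992, -0.125, -0.002], [0.001, 0.003, -1.0]]
wrist_force: [0.8, -0.4, 0.7]
gripper_width: 1.001
gripper_force: 0.0
```

Call:
apply_moves(
  moves=[
    [[0,0,0],0],
    [[0,0,0],0],
    [[0,0,0],0],
    [[0,0,0],0],
    [[0,0,0],0],
  ],
  hand=0,
)

```text
time_s: 16.68
tcp_pos: [0.4479, 0.0749, 0.0435]
ee_rot: [[0.126, -0.992, 0.002], [-0.992, -0.126, 0.001], [-0.001, -0.002, -1.0]]
wrist_force: [-0.8, -0.6, -0.2]
gripper_width: 0.707
gripper_force: 0.0
```

Call:
apply_moves(
  moves=[
    [[0,0,0],0],
    [[0,0,0],0],
    [[0,0,0],0],
    [[0,0,0],0],
    [[0,0,0],0],
  ],
)

```text
time_s: 17.1
tcp_pos: [0.4474, 0.0746, 0.0429]
ee_rot: [[0.126, -0.992, 0.0], [-0.992, -0.126, 0.0], [-0.0, -0.0, -1.0]]
wrist_force: [-1.1, -0.5, 3.4]
gripper_width: 0.512
gripper_force: 29.2
```

Call:
apply_moves(
  moves=[
    [[0,0,-0.03],0],
    [[0,0,-0.03],0],
    [[0,0,-0.03],0],
    [[0,0,0],0],
    [[0,-0.0343,0],-0.6],
  ],
)

```text
time_s: 17.52
tcp_pos: [0.4764, 0.0776, 0.1334]
ee_rot: [[0.136, -0.991, -0.003], [-0.991, -0.136, 0.001], [-0.002, 0.003, -1.0]]
wrist_force: [-1.0, 0.8, -1.3]
gripper_width: 0.513
gripper_force: 29.2
```

Call:
apply_moves(
  moves=[
    [[0.005,-0.0348,0],0],
    [[0.005,-0.0348,0],0],
    [[0.005,-0.0348,0],0],
    [[0.005,-0.0348,0],0],
    [[0.003,-0.0348,0],0],
  ],
)

```text
time_s: 17.93
tcp_pos: [0.6578, 0.0792, 0.131]
ee_rot: [[0.135, -0.991, -0.002], [-0.991, -0.135, -0.0], [-0.0, 0.002, -1.0]]
wrist_force: [0.7, 0.9, -0.1]
gripper_width: 0.514
gripper_force: 29.2
```

Call:
apply_moves(
  moves=[
    [[0,0,0],0],
    [[0,0,0],0],
    [[0,0,0],0],
    [[0,0,0],0],
    [[0,0,0],0],
  ],
)

```text
time_s: 18.35
tcp_pos: [0.6558, 0.0797, 0.1328]
ee_rot: [[0.136, -0.991, -0.0], [-0.991, -0.136, 0.0], [-0.0, 0.0, -1.0]]
wrist_force: [0.1, -0.4, -1.6]
gripper_width: 0.519
gripper_force: 29.2
```

```bash
sed -i 's/RO=.*/RO=np.array([.6636,.0321]);RY=np.radians(7.85)/' h.py; python3 look.py l4; python3 -c "
from station import r
from h import *
print(to(r.sense(),[.6575,.0762,.055]))"
```

```text
18.35 [0.6558 0.0797 0.1328] -172.16
green [301.8 142.8] [ 0.6795 -0.0623] loc [ 0.0029 -0.0957] to [ 0.1439 -0.0042 -0.0272]
green [260.5 147.9] [0.6662 0.0303] loc [ 0.0023 -0.0022] to [ 0.0504 -0.0036 -0.0272]
green [193.5 242.2] [0.4532 0.1704] loc [-0.1896  0.1657] to [-0.1174  0.1884 -0.0271]
[ 0.0038 -0.0008  0.0782]
```

View pics/l4.png

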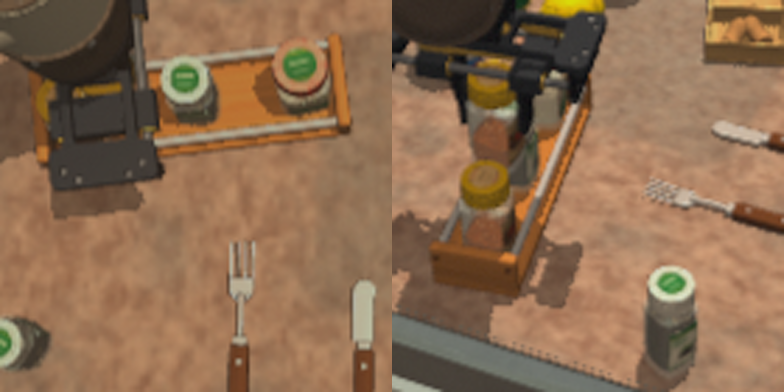

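Call:
apply_moves(
  moves=[
    [[0.0035,-0.001,0],0],
    [[0,0,0.015],0],
    [[0,0,0.015],0],
    [[0,0,0.01],0],
    [[0,0,0],0],
  ],
)

```text
time_s: 18.87
tcp_pos: [0.6564, 0.0758, 0.09]
ee_rot: [[0.135, -0.991, -0.005], [-0.991, -0.135, -0.001], [0.0, 0.005, -1.0]]
wrist_force: [-0.6, -0.6, -1.6]
gripper_width: 0.517
gripper_force: 29.2
```

Call:
apply_moves(
  moves=[
    [[0,0,0.01],0],
    [[0,0,0.01],0],
    [[0,0,0.008],0],
    [[0,0,0.005],0],
    [[0,0,0],0],
  ],
)

```text
time_s: 19.28
tcp_pos: [0.6573, 0.0761, 0.0578]
ee_rot: [[0.136, -0.991, -0.003], [-0.991, -0.136, -0.001], [0.0, 0.003, -1.0]]
wrist_force: [-0.2, -0.7, -1.3]
gripper_width: 0.518
gripper_force: 29.2
```

Call:
apply_moves(
  moves=[
    [[0,0,0.002],0],
    [[0,0,0.002],0],
    [[0,0,0],0],
    [[0,0,0],0],
    [[0,0,0],0],
  ],
)

```text
time_s: 19.7
tcp_pos: [0.6585, 0.0765, 0.0559]
ee_rot: [[0.136, -0.991, 0.001], [-0.991, -0.136, 0.0], [-0.0, -0.001, -1.0]]
wrist_force: [-0.6, -0.4, -1.8]
gripper_width: 0.52
gripper_force: 29.2
```

Call:
apply_moves(
  moves=[
    [[0,0,0.001],0],
    [[0,0,0.001],0],
    [[0,0,0],0],
    [[0,0,0],0],
    [[0,0,0],0],
  ],
)

```text
time_s: 20.12
tcp_pos: [0.6586, 0.0765, 0.0549]
ee_rot: [[0.136, -0.991, 0.001], [-0.991, -0.136, 0.0], [0.0, -0.001, -1.0]]
wrist_force: [-2.0, 1.3, 5.4]
gripper_width: 0.517
gripper_force: 29.2
```

Call:
apply_moves(
  moves=[
    [[0,0,0],0],
    [[0,0,0],0],
    [[0,0,0],0],
    [[0,0,0],0],
    [[0,0,0],0],
  ],
)

```text
time_s: 20.53
tcp_pos: [0.6586, 0.0765, 0.0549]
ee_rot: [[0.136, -0.991, 0.001], [-0.991, -0.136, 0.0], [0.0, -0.001, -1.0]]
wrist_force: [-2.5, 0.3, 5.6]
gripper_width: 0.516
gripper_force: 29.2
```

Call:
apply_moves(
  moves=[
    [[0,0,0],0],
    [[0,0,0],0],
    [[0,0,0],0],
    [[0,0,0],0],
    [[0,0,0],0],
  ],
  hand=0.087,
)

```text
time_s: 20.95
tcp_pos: [0.6582, 0.0764, 0.0532]
ee_rot: [[0.136, -0.991, -0.0], [-0.991, -0.136, -0.0], [0.0, 0.0, -1.0]]
wrist_force: [-0.6, -0.5, 0.4]
gripper_width: 0.811
gripper_force: 0.0
```

Call:
apply_moves(
  moves=[
    [[0,0,-0.034],0],
    [[0,0,-0.034],0],
    [[0,0,-0.034],0],
    [[0,0,0],0],
    [[0,0.038,0],0],
  ],
)

```text
time_s: 21.37
tcp_pos: [0.6268, 0.0726, 0.1569]
ee_rot: [[0.136, -0.991, 0.009], [-0.991, -0.136, 0.002], [-0.0, -0.009, -1.0]]
wrist_force: [-0.1, 1.3, -0.4]
gripper_width: 0.993
gripper_force: 0.0
```

Call:
apply_moves(
  moves=[
    [[-0.0248,0.0305,0],0],
    [[-0.0248,0.0305,0],0],
    [[-0.0248,0.0305,0],0],
    [[-0.0248,0.0305,0],0],
    [[-0.0248,0.0305,0],0],
  ],
)

```text
time_s: 21.78
tcp_pos: [0.4511, 0.1738, 0.1554]
ee_rot: [[0.135, -0.991, 0.0], [-0.991, -0.135, 0.0], [-0.0, -0.0, -1.0]]
wrist_force: [0.1, 1.5, 1.0]
gripper_width: 1.001
gripper_force: 0.0
```

Call:
apply_moves(
  moves=[
    [[0,0,0],0],
    [[0,0,0],0],
    [[0,0,0],0],
    [[0,0,0],0],
    [[0,0,0],0],
  ],
)

```text
time_s: 22.2
tcp_pos: [0.4536, 0.1728, 0.1553]
ee_rot: [[0.134, -0.991, -0.0], [-0.991, -0.134, -0.0], [0.0, 0.0, -1.0]]
wrist_force: [-0.2, -0.3, 0.1]
gripper_width: 0.999
gripper_force: 0.0
```

```bash
python3 look.py l5; python3 -c "
from station import r
from h import *
print(to(r.sense(),[.4533,.1733,.042]))"
```

```text
22.2 [0.4536 0.1728 0.1553] -172.28
yellow [239.4 151.4] [0.6573 0.0773] loc [-0.      0.0456] to [ 0.122  -0.1891 -0.0047]
yellow [217.7 156. ] [0.646  0.1254] loc [-0.0047  0.0948] to [ 0.0728 -0.1843 -0.0047]
green [301.8 142.9] [ 0.6793 -0.0623] loc [ 0.0027 -0.0957] to [ 0.2633 -0.1921 -0.0047]
green [260.4 147.9] [0.6662 0.0305] loc [ 0.0023 -0.0019] to [ 0.1696 -0.1916 -0.0047]
[-0.0006 -0.      0.1132]
```

View pics/l5.png

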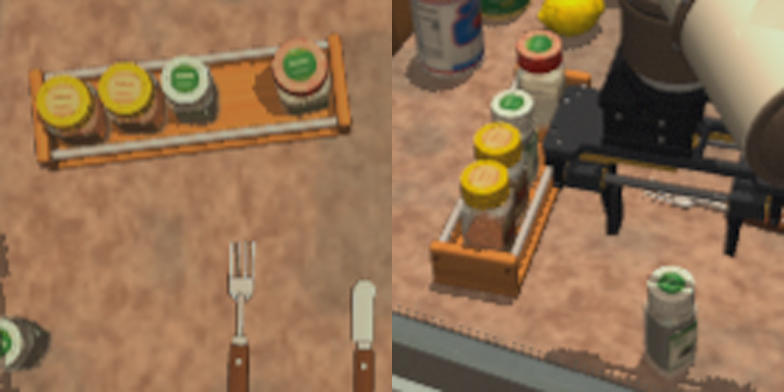

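Call:
apply_moves(
  moves=[
    [[0,0,0.034],0],
    [[0,0,0.034],0],
    [[0,0,0.028],0],
    [[0,0,0.012],0],
    [[0,0,0.005],0],
  ],
)

```text
time_s: 22.72
tcp_pos: [0.4518, 0.1718, 0.0399]
ee_rot: [[0.134, -0.991, -0.004], [-0.991, -0.134, -0.003], [0.003, 0.005, -1.0]]
wrist_force: [0.1, -0.3, 0.1]
gripper_width: 0.998
gripper_force: 0.0
```

Call:
apply_moves(
  moves=[
    [[0,0,0],0],
    [[0,0,0],0],
    [[0,0,0],0],
    [[0,0,0],0],
    [[0,0,0],0],
  ],
  hand=0,
)

```text
time_s: 23.13
tcp_pos: [0.4533, 0.1737, 0.0436]
ee_rot: [[0.136, -0.991, 0.002], [-0.991, -0.136, 0.002], [-0.001, -0.002, -1.0]]
wrist_force: [1.3, 0.5, 0.6]
gripper_width: 0.708
gripper_force: 0.0
```

Call:
apply_moves(
  moves=[
    [[0,0,0],0],
    [[0,0,0],0],
    [[0,0,0],0],
    [[0,0,0],0],
    [[0,0,0],0],
  ],
)

```text
time_s: 23.55
tcp_pos: [0.4531, 0.1736, 0.043]
ee_rot: [[0.136, -0.991, 0.001], [-0.991, -0.136, 0.0], [-0.0, -0.001, -1.0]]
wrist_force: [0.6, 0.0, 3.6]
gripper_width: 0.518
gripper_force: 30.0
```

Call:
apply_moves(
  moves=[
    [[0,0,-0.03],0],
    [[0,0,-0.03],0],
    [[0,0,-0.03],0],
    [[0,0,0],0],
    [[0,0,0],0],
  ],
)

```text
time_s: 23.97
tcp_pos: [0.4531, 0.1739, 0.1338]
ee_rot: [[0.136, -0.991, 0.002], [-0.991, -0.136, 0.003], [-0.002, -0.003, -1.0]]
wrist_force: [-0.1, 0.3, -1.5]
gripper_width: 0.518
gripper_force: 30.0
```

Run:
```python
from station import r,imaging
from h import *
s=r.sense();print(s["gripper_width"],s["tcp_pos"])
S=imaging.capture("side");T=imaging.capture("top")
cv2.imwrite("pics/g1.png",np.hstack([cv2.resize(S["frame"][180:320,250:390],None,fx=4,fy=4,interpolation=2),cv2.resize(T["frame"][190:330,170:230],None,fx=4,fy=4,interpolation=2)]))
```

```text
0.5183644247427366 [0.45305187 0.17385048 0.13376627]
```

View pics/g1.png

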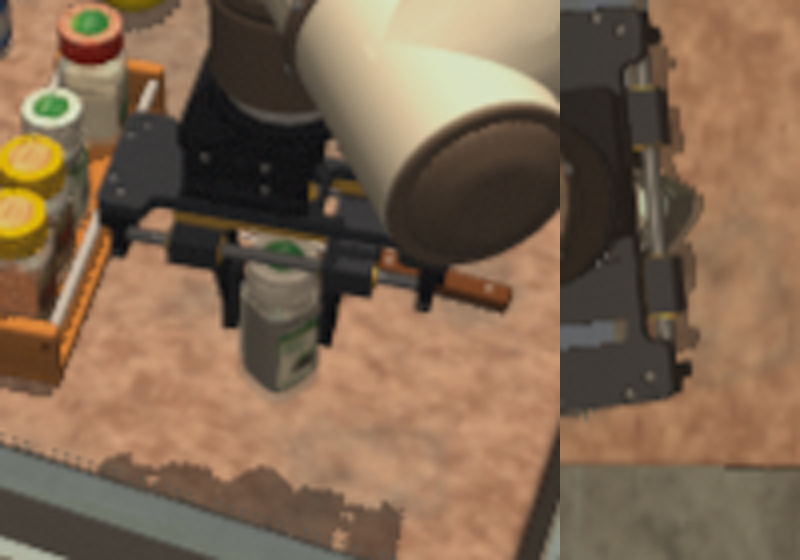

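Call:
apply_moves(
  moves=[
    [[0,0,0.03],0],
    [[0,0,0.03],0],
    [[0,0,0.02],0],
    [[0,0,0.008],0],
    [[0,0,0],0],
  ],
)

```text
time_s: 24.48
tcp_pos: [0.4512, 0.172, 0.0428]
ee_rot: [[0.136, -0.991, -0.005], [-0.991, -0.136, -0.004], [0.004, 0.005, -1.0]]
wrist_force: [1.0, 0.2, -1.4]
gripper_width: 0.52
gripper_force: 30.0
```

Call:
apply_moves(
  moves=[
    [[0,0,0.001],0],
    [[0,0,0.001],0],
    [[0,0,0],0],
    [[0,0,0],0],
    [[0,0,0],0],
  ],
)

```text
time_s: 24.9
tcp_pos: [0.4527, 0.1733, 0.0425]
ee_rot: [[0.136, -0.991, -0.0], [-0.991, -0.136, 0.0], [-0.0, 0.0, -1.0]]
wrist_force: [-0.2, -0.2, -0.1]
gripper_width: 0.519
gripper_force: 30.0
```

Call:
apply_moves(
  moves=[
    [[0,0,0],0],
    [[0,0,0],0],
    [[0,0,0],0],
    [[0,0,0],0],
    [[0,0,0],0],
  ],
  hand=0.087,
)

```text
time_s: 25.32
tcp_pos: [0.4528, 0.1734, 0.0427]
ee_rot: [[0.136, -0.991, 0.0], [-0.991, -0.136, 0.0], [-0.0, -0.0, -1.0]]
wrist_force: [0.5, -0.4, -0.7]
gripper_width: 0.815
gripper_force: 0.0
```

Call:
apply_moves(
  moves=[
    [[0,0,0],7],
    [[0,0,0],7],
    [[0,0,0],7],
    [[0,0,0],7],
    [[0,0,0],7],
  ],
)

```text
time_s: 25.73
tcp_pos: [0.4527, 0.1734, 0.0426]
ee_rot: [[-0.462, -0.887, 0.0], [-0.887, 0.462, 0.0], [-0.0, -0.0, -1.0]]
wrist_force: [0.4, -0.2, -0.3]
gripper_width: 0.995
gripper_force: 0.0
```

Call:
apply_moves(
  moves=[
    [[0,0,0],6],
    [[0,0,0],4],
    [[0,0,0],0],
    [[0,0,0],0],
    [[0,0,0],0],
  ],
)

```text
time_s: 26.15
tcp_pos: [0.4527, 0.1734, 0.0426]
ee_rot: [[-0.603, -0.798, 0.0], [-0.798, 0.603, 0.0], [-0.0, -0.0, -1.0]]
wrist_force: [-0.2, -0.0, 0.4]
gripper_width: 1.003
gripper_force: 0.0
```

Call:
apply_moves(
  moves=[
    [[0,0,0],0],
    [[0,0,0],0],
    [[0,0,0],0],
    [[0,0,0],0],
    [[0,0,0],0],
  ],
  hand=0,
)

```text
time_s: 26.57
tcp_pos: [0.4527, 0.1733, 0.0426]
ee_rot: [[-0.604, -0.797, 0.0], [-0.797, 0.604, 0.0], [-0.0, -0.0, -1.0]]
wrist_force: [0.7, -0.7, 0.6]
gripper_width: 0.705
gripper_force: 0.0
```

Call:
apply_moves(
  moves=[
    [[0,0,0],0],
    [[0,0,0],0],
    [[0,0,0],0],
    [[0,0,0],0],
    [[0,0,0],0],
  ],
)

```text
time_s: 26.98
tcp_pos: [0.4527, 0.1733, 0.0425]
ee_rot: [[-0.604, -0.797, 0.0], [-0.797, 0.604, 0.0], [-0.0, 0.0, -1.0]]
wrist_force: [0.5, -0.1, 0.0]
gripper_width: 0.464
gripper_force: 30.0
```

Call:
apply_moves(
  moves=[
    [[0,0,-0.03],0],
    [[0,0,-0.03],0],
    [[0,0,-0.03],0],
    [[0,0,0],-5],
    [[0,0,0],-5],
  ],
)

```text
time_s: 27.4
tcp_pos: [0.4535, 0.174, 0.1345]
ee_rot: [[-0.453, -0.891, 0.003], [-0.891, 0.453, 0.003], [-0.004, -0.002, -1.0]]
wrist_force: [-1.0, -0.4, -0.7]
gripper_width: 0.465
gripper_force: 30.0
```

Call:
apply_moves(
  moves=[
    [[0,0,0],-7],
    [[0,0,0],-7],
    [[0,0,0],-7],
    [[0,0,0],-7],
    [[0,0,0],-7],
  ],
)

```text
time_s: 27.82
tcp_pos: [0.4522, 0.173, 0.1322]
ee_rot: [[0.142, -0.99, -0.001], [-0.99, -0.142, -0.0], [0.0, 0.001, -1.0]]
wrist_force: [-0.2, -0.1, -1.8]
gripper_width: 0.468
gripper_force: 30.0
```

Call:
apply_moves(
  moves=[
    [[0.036,0,0],0],
    [[0.036,0,0],0],
    [[0.036,0,0],0],
    [[0.036,0,0],0],
    [[0.036,0,0],0],
  ],
)

```text
time_s: 28.23
tcp_pos: [0.4766, -0.0066, 0.1323]
ee_rot: [[0.137, -0.991, -0.001], [-0.991, -0.137, 0.0], [-0.0, 0.001, -1.0]]
wrist_force: [0.6, 0.5, -0.7]
gripper_width: 0.463
gripper_force: 30.0
```

Call:
apply_moves(
  moves=[
    [[0.036,0,0],0],
    [[0,-0.036,0],0],
    [[0,-0.036,0],0],
    [[0,-0.036,0],0],
    [[0,-0.036,0],0],
  ],
)

```text
time_s: 28.65
tcp_pos: [0.6257, -0.0216, 0.1321]
ee_rot: [[0.135, -0.991, -0.001], [-0.991, -0.135, 0.0], [-0.0, 0.001, -1.0]]
wrist_force: [0.1, 1.3, -0.6]
gripper_width: 0.462
gripper_force: 30.0
```

Call:
apply_moves(
  moves=[
    [[0,-0.036,0],0],
    [[0,-0.01,0],0],
    [[0,0,0],0],
    [[0,0,0],0],
    [[0,0,0],0],
  ],
)

```text
time_s: 29.07
tcp_pos: [0.6689, -0.015, 0.1319]
ee_rot: [[0.136, -0.991, -0.002], [-0.991, -0.136, -0.0], [-0.0, 0.002, -1.0]]
wrist_force: [-1.3, -0.1, -1.5]
gripper_width: 0.462
gripper_force: 30.0
```

```bash
python3 look.py l6; python3 -c "
from station import r
from h import *
print(to(r.sense(),[.670,-.0145,.055]))"
```

```text
29.0667 [ 0.6689 -0.015   0.1319] -172.2
green [301.8 143. ] [ 0.6791 -0.0623] loc [ 0.0024 -0.0956] to [ 0.0482 -0.0036 -0.0281]
[-0.0004 -0.001   0.0778]
```

View pics/l6.png

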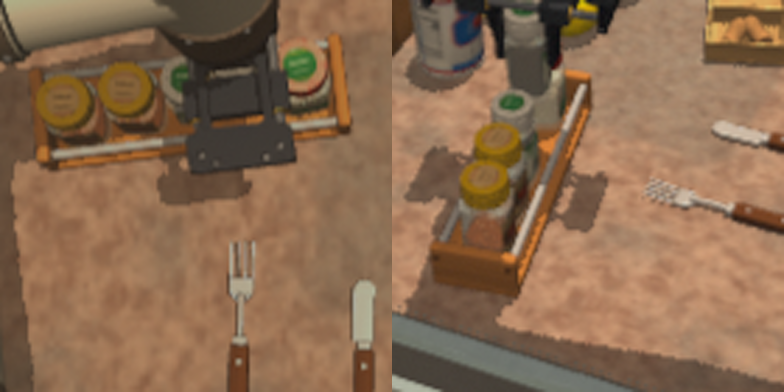

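Call:
apply_moves(
  moves=[
    [[0,0,0.015],0],
    [[0,0,0.015],0],
    [[0,0,0.01],0],
    [[0,0,0],0],
    [[0,0,0],0],
  ],
)

```text
time_s: 29.58
tcp_pos: [0.6697, -0.015, 0.0925]
ee_rot: [[0.136, -0.991, -0.001], [-0.991, -0.136, -0.001], [0.0, 0.001, -1.0]]
wrist_force: [0.5, 0.9, -0.0]
gripper_width: 0.463
gripper_force: 30.0
```

Call:
apply_moves(
  moves=[
    [[0,0,0.01],0],
    [[0,0,0.01],0],
    [[0,0,0.008],0],
    [[0,0,0.005],0],
    [[0,0,0],0],
  ],
)

```text
time_s: 30.0
tcp_pos: [0.6691, -0.015, 0.0575]
ee_rot: [[0.136, -0.991, -0.004], [-0.991, -0.136, -0.0], [-0.0, 0.004, -1.0]]
wrist_force: [-0.1, 0.0, -1.5]
gripper_width: 0.465
gripper_force: 30.0
```

Call:
apply_moves(
  moves=[
    [[0,0,0.002],0],
    [[0,0,0.002],0],
    [[0,0,0.001],0],
    [[0,0,0],0],
    [[0,0,0],0],
  ],
)

```text
time_s: 30.42
tcp_pos: [0.6705, -0.0148, 0.0548]
ee_rot: [[0.136, -0.991, 0.001], [-0.991, -0.136, 0.0], [-0.0, -0.001, -1.0]]
wrist_force: [-0.1, 0.1, -1.3]
gripper_width: 0.464
gripper_force: 30.0
```

Call:
apply_moves(
  moves=[
    [[0,0,0],0],
    [[0,0,0],0],
    [[0,0,0],0],
    [[0,0,0],0],
    [[0,0,0],0],
  ],
)

```text
time_s: 30.83
tcp_pos: [0.6703, -0.0148, 0.0546]
ee_rot: [[0.136, -0.991, 0.0], [-0.991, -0.136, -0.0], [0.0, -0.0, -1.0]]
wrist_force: [0.0, 0.5, -0.5]
gripper_width: 0.459
gripper_force: 30.0
```

Call:
apply_moves(
  moves=[
    [[0,0,0.001],0],
    [[0,0,0.001],0],
    [[0,0,0],0],
    [[0,0,0],0],
    [[0,0,0],0],
  ],
)

```text
time_s: 31.25
tcp_pos: [0.6704, -0.0149, 0.0545]
ee_rot: [[0.137, -0.991, 0.001], [-0.991, -0.137, -0.0], [0.0, -0.001, -1.0]]
wrist_force: [-4.2, 0.2, 7.0]
gripper_width: 0.465
gripper_force: 30.0
```

Call:
apply_moves(
  moves=[
    [[0,0,0],0],
    [[0,0,0],0],
    [[0,0,0],0],
    [[0,0,0],0],
    [[0,0,0],0],
  ],
  hand=0.087,
)

```text
time_s: 31.67
tcp_pos: [0.6703, -0.0149, 0.0522]
ee_rot: [[0.136, -0.991, -0.0], [-0.991, -0.136, -0.0], [0.0, 0.0, -1.0]]
wrist_force: [-0.4, -0.2, -0.3]
gripper_width: 0.752
gripper_force: 0.0
```

Call:
apply_moves(
  moves=[
    [[0,0,-0.034],0],
    [[0,0,-0.034],0],
    [[0,0,-0.034],0],
    [[0,0,-0.01],0],
    [[0,0.03,0],0],
  ],
)

```text
time_s: 32.08
tcp_pos: [0.6466, -0.0182, 0.1684]
ee_rot: [[0.137, -0.99, 0.012], [-0.991, -0.137, 0.0], [0.001, -0.012, -1.0]]
wrist_force: [1.0, 0.2, 0.6]
gripper_width: 0.989
gripper_force: 0.0
```

Call:
apply_moves(
  moves=[
    [[0.036,0,0],0],
    [[0.036,0,0],0],
    [[0.036,0,0],0],
    [[0.036,0,0],0],
    [[0.036,0,0],0],
  ],
)

```text
time_s: 32.5
tcp_pos: [0.665, -0.1987, 0.1643]
ee_rot: [[0.136, -0.991, -0.0], [-0.991, -0.136, 0.0], [-0.0, 0.0, -1.0]]
wrist_force: [0.0, 0.6, 0.4]
gripper_width: 1.0
gripper_force: 0.0
```

```bash
python3 look.py l7
python3 - <<'E'
from h import *
T,S=pickle.load(open("l7.pkl","rb"))
cv2.imwrite("pics/l7.png",np.hstack([cv2.resize(T["frame"][120:290,200:350],None,fx=3.4,fy=3.4,interpolation=2),cv2.resize(S["frame"][180:300,245:385],None,fx=2,fy=2,interpolation=2).copy() if 0 else cv2.copyMakeBorder(cv2.resize(S["frame"][180:300,245:385],None,fx=2,fy=2,interpolation=2),0,338,0,0,0)]))
E
```

```text
32.5 [ 0.665  -0.1987  0.1643] -172.16
yellow [217.3 155.9] [0.6462 0.1263] loc [-0.0044  0.0957] to [-0.3245 -0.0258  0.0043]
green [302.7 143. ] [ 0.6791 -0.0643] loc [ 0.0022 -0.0977] to [-0.1312 -0.0323  0.0043]
```

View pics/l7.png

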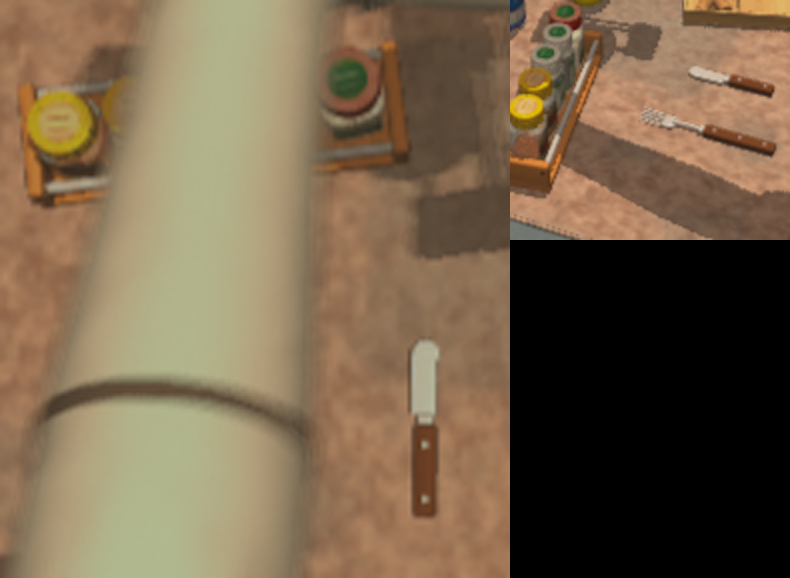

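Run:
```python
from h import *
P=pickle.load(open("P0.pkl","rb"));T,S=P["top"],P["side"]
for n,(x0,y0,x1,y1) in(("fork",(270,235,292,290)),("knife",(315,240,335,280))):
    h=cv2.cvtColor(T["frame"][y0:y1,x0:x1],cv2.COLOR_BGR2HSV);m=cv2.inRange(h,(0,130,20),(15,255,150))
    k,l,st,c=cv2.connectedComponentsWithStats(m);i=1+np.argmax(st[1:,4]);m=l==i
    v,u=np.nonzero(m);print(n,st[i],[(y+y0,(np.nonzero(m[y])[0].mean()+x0).round(1),int(m[y].sum())) for y in range(m.shape[0]) if m[y].any()][::4])
    W=np.array([atz(T,(a+x0,b+y0),.012)[:2] for a,b in zip(u,v)]);c=W.mean(0);d=np.linalg.svd(W-c,full_matrices=False)[2][0];d*=np.sign(d[0]);s=(W-c)@d
    print(c.round(4),(c+d*(s.min()+s.max())/2).round(4),np.ptp(s).round(4),"yaw",np.degrees(np.arctan2(d[1],d[0])).round(2))
F=atz(T,(185+483/5,120+432/5),.006);print("tine tip",F.round(4),"knife tip",atz(T,(185+701/5,120+500/5),.006).round(4))
cv2.imwrite("pics/fk.png",np.hstack([cv2.resize(T["frame"][200:290,265:335],None,fx=6,fy=6,interpolation=2),cv2.copyMakeBorder(cv2.resize(S["frame"][205:265,305:385],None,fx=4,fy=4,interpolation=2),0,300,0,0,0)]))
```

```text
fork [  6   8   8  42 259] [(243, np.float64(277.5), 2), (247, np.float64(280.0), 7), (251, np.float64(280.0), 7), (255, np.float64(280.0), 7), (259, np.float64(280.0), 7), (263, np.float64(279.5), 4), (267, np.float64(279.5), 6), (271, np.float64(279.0), 7), (275, np.float64(279.0), 7), (279, np.float64(279.0), 4), (283, np.float64(279.0), 7)]
[ 0.4058 -0.0111] [ 0.4063 -0.0111] 0.0974 yaw -0.45
knife [  7   5   7  27 153] [(245, np.float64(324.5), 6), (249, np.float64(324.6), 5), (253, np.float64(324.5), 6), (257, np.float64(324.5), 6), (261, np.float64(324.5), 6), (265, np.float64(324.6), 5), (269, np.float64(324.5), 6)]
[ 0.421  -0.1189] [ 0.4209 -0.1189] 0.0621 yaw 0.52
tine tip [ 0.5444 -0.0121  0.006 ] knife tip [ 0.5127 -0.1194  0.006 ]
```

View pics/fk.png

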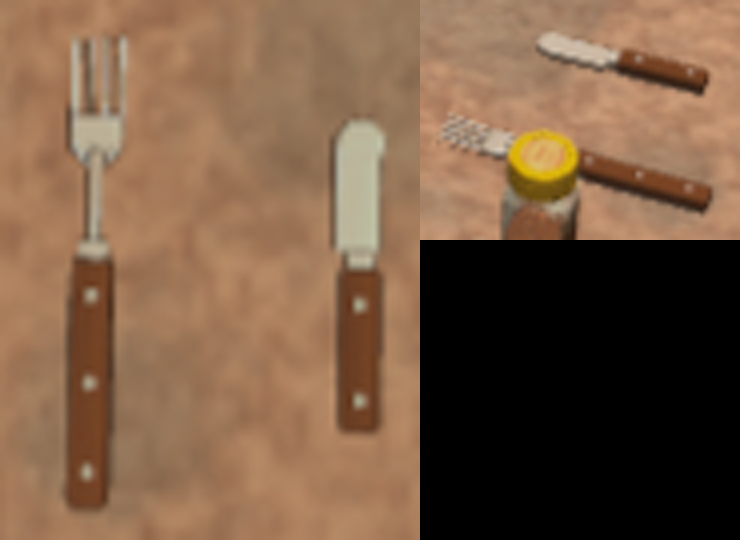

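Call:
apply_moves(
  moves=[
    [[0,0,0],7],
    [[0,0,0],7],
    [[0,0,0],7],
    [[0,0,0],7],
    [[0,0,0],7],
  ],
  hand=0.06,
)

```text
time_s: 33.02
tcp_pos: [0.6649, -0.1965, 0.164]
ee_rot: [[-0.462, -0.887, -0.001], [-0.887, 0.462, 0.0], [0.0, 0.001, -1.0]]
wrist_force: [0.9, -0.1, 0.5]
gripper_width: 0.731
gripper_force: 0.0
```

Call:
apply_moves(
  moves=[
    [[0,0,0],7],
    [[0,0,0],7],
    [[0,0,0],7],
    [[0,0,0],7],
    [[0,0,0],7],
  ],
)

```text
time_s: 33.43
tcp_pos: [0.6649, -0.1964, 0.1641]
ee_rot: [[-0.887, -0.462, -0.001], [-0.462, 0.887, 0.0], [0.0, 0.001, -1.0]]
wrist_force: [-0.9, 0.3, 0.6]
gripper_width: 0.686
gripper_force: 0.0
```

Call:
apply_moves(
  moves=[
    [[0,0,0],7],
    [[0,0,0],7],
    [[0,0,0],7],
    [[0,0,0],7],
    [[0.0304,0.0234,0],0.3],
  ],
)

```text
time_s: 33.85
tcp_pos: [0.6379, -0.1754, 0.162]
ee_rot: [[-1.0, 0.015, 0.001], [0.015, 1.0, -0.001], [-0.001, -0.001, -1.0]]
wrist_force: [1.6, 0.9, 0.2]
gripper_width: 0.69
gripper_force: 0.0
```

Call:
apply_moves(
  moves=[
    [[0.0304,0.0234,0],0],
    [[0.0304,0.0234,0],0],
    [[0.0304,0.0234,0],0],
    [[0.0304,0.0234,0],0],
    [[0.0304,0.0234,0],0],
  ],
)

```text
time_s: 34.27
tcp_pos: [0.4819, -0.0542, 0.1642]
ee_rot: [[-1.0, 0.008, -0.0], [0.008, 1.0, 0.0], [0.0, 0.0, -1.0]]
wrist_force: [-0.2, 1.3, 0.4]
gripper_width: 0.692
gripper_force: 0.0
```

Call:
apply_moves(
  moves=[
    [[0.0304,0.0234,0],0],
    [[0.0304,0.0234,0],0],
    [[0,0,0],0],
    [[0,0,0],0],
    [[0,0,0],0],
  ],
)

```text
time_s: 34.68
tcp_pos: [0.4239, -0.0076, 0.165]
ee_rot: [[-1.0, 0.007, 0.002], [0.007, 1.0, 0.0], [-0.002, 0.0, -1.0]]
wrist_force: [-0.2, 0.0, 0.3]
gripper_width: 0.69
gripper_force: 0.0
```

```bash
python3 -c "
from station import r
from h import *
s=r.sense();print(tool(s)[2],s['tcp_pos'],to(s,[.422,-.0115,.005]),s['joints'])"
```

```text
89.59961213307436 [ 0.42385496 -0.00759619  0.16499157] [ 0.0021 -0.004   0.16  ] [ 2.11315065e+01  5.43491430e+00 -3.11762955e+01  2.08139781e-02
 -5.32960208e+01 -1.11544336e+02]
```

Call:
apply_moves(
  moves=[
    [[0.002,-0.004,0.03],0],
    [[0,0,0.035],0],
    [[0,0,0.03],0],
    [[0,0,0.02],0],
    [[0,0,0.01],0],
  ],
)

```text
time_s: 35.1
tcp_pos: [0.4206, -0.0133, 0.0366]
ee_rot: [[-1.0, 0.011, -0.005], [0.011, 1.0, -0.002], [0.005, -0.002, -1.0]]
wrist_force: [0.4, 0.0, 1.1]
gripper_width: 0.687
gripper_force: 0.0
```

Call:
apply_moves(
  moves=[
    [[0,0,0.01],0],
    [[0,0,0.005],0],
    [[0,0,0.005],0],
    [[0,0,0],0],
    [[0,0,0],0],
  ],
)

```text
time_s: 35.52
tcp_pos: [0.4218, -0.0123, 0.0196]
ee_rot: [[-1.0, 0.009, 0.0], [0.009, 1.0, -0.0], [-0.0, -0.0, -1.0]]
wrist_force: [-0.6, -0.2, 1.0]
gripper_width: 0.686
gripper_force: 0.0
```

Call:
apply_moves(
  moves=[
    [[0,0,0.004],0],
    [[0,0,0.004],0],
    [[0,0,0.003],0],
    [[0,0,0.001],0],
    [[0,0,0],0],
  ],
)

```text
time_s: 35.93
tcp_pos: [0.4211, -0.0122, 0.0073]
ee_rot: [[-1.0, 0.008, -0.001], [0.008, 1.0, -0.0], [0.001, -0.0, -1.0]]
wrist_force: [-0.1, 0.5, 0.9]
gripper_width: 0.69
gripper_force: 0.0
```

Call:
apply_moves(
  moves=[
    [[0,0,0.002],0],
    [[0,0,0.001],0],
    [[0,0,0],0],
    [[0,0,0],0],
    [[0,0,0],0],
  ],
  hand=0,
)

```text
time_s: 36.35
tcp_pos: [0.4213, -0.0121, 0.0046]
ee_rot: [[-1.0, 0.008, 0.0], [0.008, 1.0, 0.0], [-0.0, 0.0, -1.0]]
wrist_force: [0.3, 0.1, 0.2]
gripper_width: 0.395
gripper_force: 0.0
```

Call:
apply_moves(
  moves=[
    [[0,0,0],0],
    [[0,0,0],0],
    [[0,0,0],0],
    [[0,0,0],0],
    [[0,0,0],0],
  ],
)

```text
time_s: 36.77
tcp_pos: [0.4214, -0.0121, 0.0046]
ee_rot: [[-1.0, 0.008, 0.0], [0.008, 1.0, 0.0], [-0.0, 0.0, -1.0]]
wrist_force: [-0.0, 0.9, 0.6]
gripper_width: 0.191
gripper_force: 30.0
```

Call:
apply_moves(
  moves=[
    [[0,0,-0.015],0],
    [[0,0,-0.03],0],
    [[0,0,-0.03],0],
    [[0,0,-0.015],0],
    [[0,0,0],0],
  ],
)

```text
time_s: 37.18
tcp_pos: [0.4236, -0.0115, 0.0978]
ee_rot: [[-1.0, 0.008, 0.008], [0.008, 1.0, 0.002], [-0.008, 0.002, -1.0]]
wrist_force: [-0.2, 0.5, -1.3]
gripper_width: 0.189
gripper_force: 30.0
```

Call:
apply_moves(
  moves=[
    [[0,0,0],7],
    [[0,0,0],7],
    [[0,0,0],7],
    [[0,0,0],7],
    [[0,0,0],7],
  ],
)

```text
time_s: 37.6
tcp_pos: [0.4203, -0.0124, 0.0935]
ee_rot: [[-0.81, 0.586, -0.002], [0.586, 0.81, -0.0], [0.002, -0.002, -1.0]]
wrist_force: [0.8, -0.1, -0.8]
gripper_width: 0.191
gripper_force: 30.0
```

Call:
apply_moves(
  moves=[
    [[0,0,0],7],
    [[0,0,0],7],
    [[0,0,0],7],
    [[0,0,0],7],
    [[0,0,0],7],
  ],
)

```text
time_s: 38.02
tcp_pos: [0.4224, -0.0199, 0.093]
ee_rot: [[-0.343, 0.939, -0.008], [0.939, 0.343, 0.017], [0.018, -0.002, -1.0]]
wrist_force: [0.5, 0.7, -1.6]
gripper_width: 0.187
gripper_force: 30.0
```

Call:
apply_moves(
  moves=[
    [[-0.0354,-0.0061,0],3.4],
    [[-0.0354,-0.0061,0],0],
    [[-0.0354,-0.0061,0],0],
    [[-0.0354,-0.0061,0],0],
    [[-0.0354,-0.0061,0],0],
  ],
)

```text
time_s: 38.43
tcp_pos: [0.4467, -0.1997, 0.0897]
ee_rot: [[-0.287, 0.958, -0.008], [0.958, 0.287, 0.017], [0.019, -0.002, -1.0]]
wrist_force: [1.8, 1.1, -1.2]
gripper_width: 0.189
gripper_force: 30.0
```

Call:
apply_moves(
  moves=[
    [[-0.0354,-0.0061,0],0],
    [[-0.0354,-0.0061,0],0],
    [[-0.0354,-0.0061,0],0],
    [[-0.0354,-0.0061,0],0],
    [[0,0,0],0],
  ],
)

```text
time_s: 38.85
tcp_pos: [0.465, -0.3459, 0.0866]
ee_rot: [[-0.282, 0.959, -0.006], [0.959, 0.282, 0.016], [0.017, -0.001, -1.0]]
wrist_force: [0.2, -0.0, -0.2]
gripper_width: 0.19
gripper_force: 30.0
```

Run:
```python
from station import r,imaging
from h import *
s=r.sense();print(tool(s)[2],s['tcp_pos'],to(s,[.457,-.333,.03]),s['joints'][5],s["gripper_width"])
T=imaging.capture("top");S=imaging.capture("side")
cv2.imwrite("pics/tr2.png",np.hstack([cv2.resize(T["frame"][165:285,340:490],None,fx=2.6,fy=2.6,interpolation=2),cv2.resize(S["frame"][130:210,310:410],None,fx=3.9,fy=3.9,interpolation=2)]))
```

```text
16.397990806765446 [ 0.46495516 -0.34588708  0.08659876] [ 0.0137 -0.0039  0.0568] -141.94694457222786 0.19016552709142584
```

View pics/tr2.png

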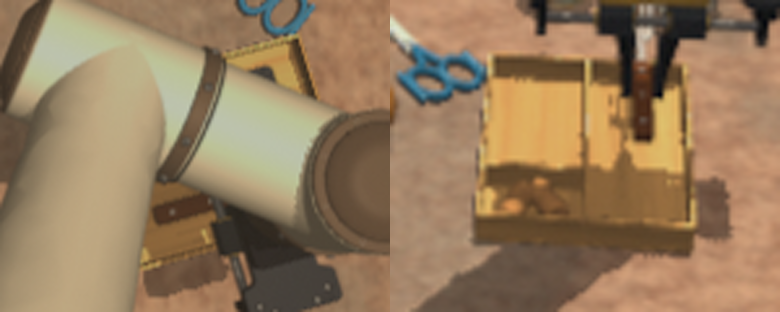

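Call:
apply_moves(
  moves=[
    [[0.0137,-0.004,0],0],
    [[0,0,0],0],
    [[0,0,0.015],0],
    [[0,0,0.015],0],
    [[0,0,0.01],0],
  ],
)

```text
time_s: 39.37
tcp_pos: [0.4562, -0.3266, 0.0475]
ee_rot: [[-0.288, 0.958, -0.007], [0.957, 0.288, 0.018], [0.019, -0.002, -1.0]]
wrist_force: [-0.7, 0.5, -1.2]
gripper_width: 0.188
gripper_force: 30.0
```

Call:
apply_moves(
  moves=[
    [[0,0,0.01],0],
    [[0,0,0.008],0],
    [[0,0,0],0],
    [[0,0,0],0],
    [[0,0,0],0],
  ],
)

```text
time_s: 39.78
tcp_pos: [0.4573, -0.3281, 0.0312]
ee_rot: [[-0.287, 0.958, -0.004], [0.958, 0.287, 0.016], [0.017, 0.0, -1.0]]
wrist_force: [0.0, -0.6, -1.2]
gripper_width: 0.188
gripper_force: 30.0
```

```bash
python3 -c "
from station import r
from h import *
s=r.sense();print(tool(s)[2],s['tcp_pos'],to(s,[.457,-.333,.012]),np.round(s['joints'],1),s['wrist_force'])
print(s['ee_rot'])"
```

```text
16.69517049308235 [ 0.45728345 -0.32809601  0.03122767] [-0.0049 -0.0017  0.0191] [ -19.6   28.4  -20.4   -1.2  -41.7 -142.8] [ 0.00607864 -0.55743046 -1.17200187]
[[-2.87245181e-01  9.57846633e-01 -4.47593961e-03]
 [ 9.57707159e-01  2.87279759e-01  1.63504632e-02]
 [ 1.69470829e-02  4.09952337e-04 -9.99856304e-01]]
```

Call:
apply_moves(
  moves=[
    [[-0.005,-0.002,0.006],0],
    [[0,0,0.006],0],
    [[0,0,0.003],0],
    [[0,0,0.001],0],
    [[0,0,0],0],
  ],
)

```text
time_s: 40.2
tcp_pos: [0.4558, -0.3329, 0.0141]
ee_rot: [[-0.287, 0.958, -0.006], [0.958, 0.287, 0.017], [0.018, -0.001, -1.0]]
wrist_force: [-1.3, -1.1, -1.1]
gripper_width: 0.193
gripper_force: 30.0
```

Call:
apply_moves(
  moves=[
    [[0,0,0.001],0],
    [[0,0,0.001],0],
    [[0,0,0],0],
    [[0,0,0],0],
    [[0,0,0],0],
  ],
)

```text
time_s: 40.62
tcp_pos: [0.4563, -0.3329, 0.0128]
ee_rot: [[-0.287, 0.958, -0.005], [0.958, 0.287, 0.017], [0.018, -0.0, -1.0]]
wrist_force: [-0.1, 0.6, -1.3]
gripper_width: 0.187
gripper_force: 30.0
```

Call:
apply_moves(
  moves=[
    [[0,0,0.001],0],
    [[0,0,0.001],0],
    [[0,0,0],0],
    [[0,0,0],0],
    [[0,0,0],0],
  ],
)

```text
time_s: 41.03
tcp_pos: [0.4562, -0.3329, 0.0107]
ee_rot: [[-0.287, 0.958, -0.005], [0.958, 0.287, 0.017], [0.018, -0.0, -1.0]]
wrist_force: [0.3, 0.2, -0.3]
gripper_width: 0.19
gripper_force: 30.0
```

Call:
apply_moves(
  moves=[
    [[0,0,0],0],
    [[0,0,0],0],
    [[0,0,0],0],
    [[0,0,0],0],
    [[0,0,0],0],
  ],
  hand=0.035,
)

```text
time_s: 41.45
tcp_pos: [0.4563, -0.3329, 0.0108]
ee_rot: [[-0.287, 0.958, -0.005], [0.958, 0.287, 0.017], [0.018, -0.0, -1.0]]
wrist_force: [0.3, 0.0, 0.9]
gripper_width: 0.391
gripper_force: 0.0
```

Call:
apply_moves(
  moves=[
    [[0,0,-0.02],0],
    [[0,0,-0.03],0],
    [[0,0,-0.03],0],
    [[0,0,-0.02],0],
    [[0,0,0],0],
  ],
)

```text
time_s: 41.87
tcp_pos: [0.4596, -0.3362, 0.1159]
ee_rot: [[-0.288, 0.958, 0.004], [0.958, 0.288, 0.012], [0.011, 0.007, -1.0]]
wrist_force: [0.2, -0.7, -0.1]
gripper_width: 0.399
gripper_force: 0.0
```

Call:
apply_moves(
  moves=[
    [[0,0,0],-7],
    [[0,0,0],-7],
    [[0,0,0],-7],
    [[0,0,0],-7],
    [[0,0,0],-7],
  ],
)

```text
time_s: 42.28
tcp_pos: [0.4564, -0.3344, 0.1101]
ee_rot: [[-0.788, 0.615, -0.006], [0.615, 0.788, 0.017], [0.015, 0.01, -1.0]]
wrist_force: [-0.9, -1.3, -0.1]
gripper_width: 0.404
gripper_force: 0.0
```

Call:
apply_moves(
  moves=[
    [[0,0,0],-7],
    [[0,0,0],-7],
    [[0,0,0],-7],
    [[0,0,0],-7],
    [[0,0,0],-7],
  ],
)

```text
time_s: 42.7
tcp_pos: [0.4564, -0.3344, 0.1101]
ee_rot: [[-0.999, 0.052, -0.006], [0.052, 0.998, 0.017], [0.007, 0.017, -1.0]]
wrist_force: [-0.2, 0.7, -0.1]
gripper_width: 0.401
gripper_force: 0.0
```

Call:
apply_moves(
  moves=[
    [[0,0,0],-3.8],
    [[0.004,0.036,0],0],
    [[0.004,0.036,0],0],
    [[0.004,0.036,0],0],
    [[0.004,0.036,0],0],
  ],
)

```text
time_s: 43.12
tcp_pos: [0.4387, -0.1895, 0.1126]
ee_rot: [[-1.0, -0.007, -0.006], [-0.007, 1.0, 0.017], [0.006, 0.017, -1.0]]
wrist_force: [1.6, -0.3, -0.1]
gripper_width: 0.402
gripper_force: 0.0
```

Call:
apply_moves(
  moves=[
    [[0.004,0.036,0],0],
    [[0.003,0.034,0],0],
    [[0,0,0],0],
    [[0,0,0],0],
    [[0,0,0],0],
  ],
)

```text
time_s: 43.53
tcp_pos: [0.4321, -0.1208, 0.1143]
ee_rot: [[-1.0, -0.009, -0.005], [-0.009, 1.0, 0.017], [0.005, 0.017, -1.0]]
wrist_force: [-0.0, 0.4, -0.6]
gripper_width: 0.403
gripper_force: 0.0
```

Run:
```python
from station import r,imaging
from h import *
s=r.sense();print(tool(s)[2],s['tcp_pos'],to(s,[.433,-.119,.005]),np.round(s['joints'],1))
print(np.round(s["ee_rot"],3))
T=imaging.capture("top");S=imaging.capture("side")
cv2.imwrite("pics/tr3.png",np.hstack([cv2.resize(T["frame"][165:285,340:490],None,fx=2.6,fy=2.6,interpolation=2),cv2.resize(S["frame"][130:230,310:410],None,fx=3.12,fy=3.12,interpolation=2)]))
```

```text
90.51396096573407 [ 0.43205318 -0.12082414  0.11432844] [-0.0015 -0.      0.1093] [  4.5  12.1 -31.3  -1.3 -46.9 -93.1]
[[-1.    -0.009 -0.005]
 [-0.009  1.     0.017]
 [ 0.005  0.017 -1.   ]]
```

View pics/tr3.png

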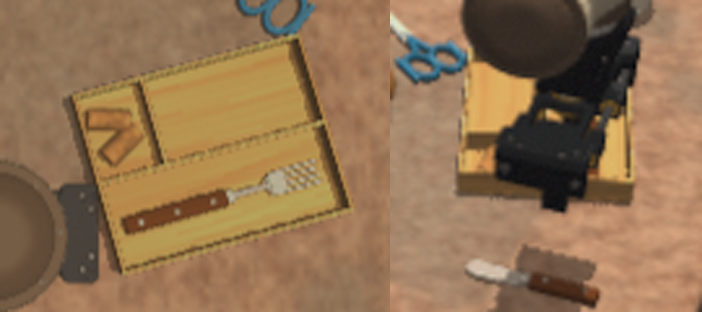

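Call:
apply_moves(
  moves=[
    [[-0.0015,0,0.02],0],
    [[0,0,0.025],0],
    [[0,0,0.02],0],
    [[0,0,0.015],0],
    [[0,0,0.008],0],
  ],
  hand=0.055,
)

```text
time_s: 44.05
tcp_pos: [0.4317, -0.1205, 0.0244]
ee_rot: [[-1.0, -0.005, -0.009], [-0.006, 1.0, 0.017], [0.009, 0.017, -1.0]]
wrist_force: [-0.1, 0.3, -0.2]
gripper_width: 0.618
gripper_force: 0.0
```

Call:
apply_moves(
  moves=[
    [[0,0,0.006],0],
    [[0,0,0.004],0],
    [[0,0,0.002],0],
    [[0,0,0],0],
    [[0,0,0],0],
  ],
)

```text
time_s: 44.47
tcp_pos: [0.4335, -0.1192, 0.015]
ee_rot: [[-1.0, -0.008, -0.004], [-0.008, 1.0, 0.017], [0.004, 0.017, -1.0]]
wrist_force: [0.3, 0.6, -0.3]
gripper_width: 0.63
gripper_force: 0.0
```

```bash
python3 -c "
from station import r
from h import *
s=r.sense();print(tool(s)[2],s['tcp_pos'],to(s,[.433,-.119,.005]),s['gripper_width'])"
```

```text
90.47893963971764 [ 0.43346409 -0.11917754  0.01496969] [0.0004 0.     0.01  ] 0.6302429462206451
```

Call:
apply_moves(
  moves=[
    [[0,0,0.004],0],
    [[0,0,0.003],0],
    [[0,0,0.0015],0],
    [[0,0,0.001],0],
    [[0,0,0],0],
  ],
)

```text
time_s: 44.88
tcp_pos: [0.4327, -0.1189, 0.0047]
ee_rot: [[-1.0, -0.008, -0.006], [-0.009, 1.0, 0.017], [0.006, 0.017, -1.0]]
wrist_force: [0.6, 0.3, 0.3]
gripper_width: 0.631
gripper_force: 0.0
```

Call:
apply_moves(
  moves=[
    [[0,0,0],0],
    [[0,0,0],0],
    [[0,0,0],0],
    [[0,0,0],0],
    [[0,0,0],0],
  ],
  hand=0,
)

```text
time_s: 45.3
tcp_pos: [0.4329, -0.119, 0.005]
ee_rot: [[-1.0, -0.008, -0.005], [-0.008, 1.0, 0.017], [0.005, 0.017, -1.0]]
wrist_force: [0.0, -0.1, 0.4]
gripper_width: 0.341
gripper_force: 0.0
```

Call:
apply_moves(
  moves=[
    [[0,0,0],0],
    [[0,0,0],0],
    [[0,0,0],0],
    [[0,0,0],0],
    [[0,0,0],0],
  ],
)

```text
time_s: 45.72
tcp_pos: [0.4329, -0.1189, 0.005]
ee_rot: [[-1.0, -0.008, -0.005], [-0.008, 1.0, 0.017], [0.005, 0.017, -1.0]]
wrist_force: [-0.5, 1.1, 0.8]
gripper_width: 0.192
gripper_force: 30.0
```

Call:
apply_moves(
  moves=[
    [[0,0,-0.015],0],
    [[0,0,-0.03],0],
    [[0,0,-0.03],0],
    [[0,0,-0.015],0],
    [[0,0,0],0],
  ],
)

```text
time_s: 46.13
tcp_pos: [0.4358, -0.1206, 0.0983]
ee_rot: [[-1.0, -0.009, 0.003], [-0.009, 1.0, 0.017], [-0.003, 0.017, -1.0]]
wrist_force: [-0.2, 0.7, -0.6]
gripper_width: 0.186
gripper_force: 30.0
```

Call:
apply_moves(
  moves=[
    [[0,0,0],7],
    [[0,0,0],7],
    [[0,0,0],7],
    [[0,0,0],7],
    [[0,0,0],7],
  ],
)

```text
time_s: 46.55
tcp_pos: [0.4324, -0.1205, 0.0938]
ee_rot: [[-0.82, 0.572, -0.008], [0.572, 0.82, 0.017], [0.016, 0.01, -1.0]]
wrist_force: [0.2, 0.3, 0.3]
gripper_width: 0.193
gripper_force: 30.0
```

Call:
apply_moves(
  moves=[
    [[0,0,0],7],
    [[0,0,0],7],
    [[0,0,0],7],
    [[0,0,0],7],
    [[0,0,0],7],
  ],
)

```text
time_s: 46.97
tcp_pos: [0.4325, -0.1205, 0.0938]
ee_rot: [[-0.344, 0.939, -0.008], [0.939, 0.344, 0.017], [0.019, -0.001, -1.0]]
wrist_force: [0.4, 0.8, -0.5]
gripper_width: 0.193
gripper_force: 30.0
```

Call:
apply_moves(
  moves=[
    [[0,0,0],4.2],
    [[-0.0364,0.0069,0],0],
    [[-0.0364,0.0069,0],0],
    [[-0.0364,0.0069,0],0],
    [[-0.0364,0.0069,0],0],
  ],
)

```text
time_s: 47.38
tcp_pos: [0.5005, -0.2536, 0.0909]
ee_rot: [[-0.281, 0.96, -0.007], [0.96, 0.281, 0.018], [0.019, -0.002, -1.0]]
wrist_force: [1.5, 0.9, -0.5]
gripper_width: 0.19
gripper_force: 30.0
```

Call:
apply_moves(
  moves=[
    [[-0.0364,0.0069,0],0],
    [[-0.0364,0.0069,0],0],
    [[-0.0364,0.0069,0],0],
    [[0,0,0],0],
    [[0,0,0],0],
  ],
)

```text
time_s: 47.8
tcp_pos: [0.5503, -0.3527, 0.0875]
ee_rot: [[-0.277, 0.961, -0.009], [0.961, 0.277, 0.019], [0.02, -0.003, -1.0]]
wrist_force: [-0.7, 0.1, -1.5]
gripper_width: 0.191
gripper_force: 30.0
```

```bash
python3 -c "
from station import r
from h import *
s=r.sense();print(tool(s)[2],s['tcp_pos'],to(s,[.550,-.3507,.012]),np.round(s['joints'],1),np.round(s['ee_rot'],3))"
```

```text
16.103237344540407 [ 0.5503189  -0.35266827  0.08749182] [0.0004 0.0005 0.0755] [ -18.9   31.8   -3.7   -1.   -55.4 -144.4] [[-0.277  0.961 -0.009]
 [ 0.961  0.277  0.019]
 [ 0.02  -0.003 -1.   ]]
```

Call:
apply_moves(
  moves=[
    [[0,0,0.015],0],
    [[0,0,0.02],0],
    [[0,0,0.015],0],
    [[0,0,0.008],0],
    [[0,0,0],0],
  ],
)

```text
time_s: 48.22
tcp_pos: [0.5487, -0.3488, 0.0297]
ee_rot: [[-0.281, 0.96, -0.011], [0.96, 0.281, 0.019], [0.022, -0.005, -1.0]]
wrist_force: [-0.1, 0.8, -0.6]
gripper_width: 0.19
gripper_force: 30.0
```

Call:
apply_moves(
  moves=[
    [[0,0,0.007],0],
    [[0,0,0.005],0],
    [[0,0,0.003],0],
    [[0,0,0.001],0],
    [[0,0,0],0],
  ],
)

```text
time_s: 48.63
tcp_pos: [0.5508, -0.3502, 0.0165]
ee_rot: [[-0.28, 0.96, -0.005], [0.96, 0.28, 0.017], [0.018, -0.0, -1.0]]
wrist_force: [0.4, -0.5, 0.6]
gripper_width: 0.19
gripper_force: 30.0
```

Call:
apply_moves(
  moves=[
    [[0,0,0.001],0],
    [[0,0,0.001],0],
    [[0,0,0],0],
    [[0,0,0],0],
    [[0,0,0],0],
  ],
)

```text
time_s: 49.05
tcp_pos: [0.5508, -0.3503, 0.0145]
ee_rot: [[-0.28, 0.96, -0.005], [0.96, 0.28, 0.017], [0.018, -0.0, -1.0]]
wrist_force: [0.6, -0.0, -0.3]
gripper_width: 0.187
gripper_force: 30.0
```

Call:
apply_moves(
  moves=[
    [[0,0,0.0015],0],
    [[0,0,0.0015],0],
    [[0,0,0.001],0],
    [[0,0,0],0],
    [[0,0,0],0],
  ],
)

```text
time_s: 49.47
tcp_pos: [0.5507, -0.3501, 0.0104]
ee_rot: [[-0.28, 0.96, -0.005], [0.96, 0.28, 0.017], [0.018, -0.0, -1.0]]
wrist_force: [-0.1, 1.0, -0.4]
gripper_width: 0.187
gripper_force: 30.0
```

Call:
apply_moves(
  moves=[
    [[0,0,0],0],
    [[0,0,0],0],
    [[0,0,0],0],
    [[0,0,0],0],
    [[0,0,0],0],
  ],
  hand=0.035,
)

```text
time_s: 49.88
tcp_pos: [0.5508, -0.3502, 0.0104]
ee_rot: [[-0.28, 0.96, -0.005], [0.96, 0.28, 0.017], [0.018, -0.0, -1.0]]
wrist_force: [-0.3, -0.1, 0.2]
gripper_width: 0.39
gripper_force: 0.0
```

Call:
apply_moves(
  moves=[
    [[0,0,-0.02],0],
    [[0,0,-0.03],0],
    [[0,0,-0.035],0],
    [[0,0,-0.035],0],
    [[0,0,-0.02],0],
  ],
)

```text
time_s: 50.3
tcp_pos: [0.5529, -0.3535, 0.1551]
ee_rot: [[-0.281, 0.96, 0.0], [0.96, 0.281, 0.014], [0.013, 0.004, -1.0]]
wrist_force: [1.2, 0.0, 0.7]
gripper_width: 0.402
gripper_force: 0.0
```

Call:
apply_moves(
  moves=[
    [[-0.035,-0.02,0],0],
    [[-0.035,-0.02,0],0],
    [[-0.035,-0.02,0],0],
    [[-0.035,-0.02,0],0],
    [[-0.035,-0.02,0],0],
  ],
)

```text
time_s: 50.72
tcp_pos: [0.5039, -0.55, 0.1475]
ee_rot: [[-0.281, 0.96, -0.005], [0.96, 0.281, 0.017], [0.018, -0.0, -1.0]]
wrist_force: [1.0, -0.4, 1.2]
gripper_width: 0.4
gripper_force: 0.0
```

Call:
apply_moves(
  moves=[
    [[0,-0.03,0],0],
    [[0,-0.03,0],0],
    [[0,0,0],0],
    [[0,0,0],0],
    [[0,0,0],0],
  ],
)

```text
time_s: 51.13
tcp_pos: [0.4471, -0.5654, 0.1476]
ee_rot: [[-0.28, 0.96, -0.005], [0.96, 0.28, 0.017], [0.017, 0.0, -1.0]]
wrist_force: [0.8, -0.3, -0.1]
gripper_width: 0.404
gripper_force: 0.0
```

```bash
python3 look.py l8
python3 - <<'E'
from h import *
T,S=pickle.load(open("l8.pkl","rb"))
cv2.imwrite("pics/end.png",np.vstack([cv2.resize(T["frame"][125:285,190:490],None,fx=2,fy=2,interpolation=2),cv2.resize(S["frame"][130:270,220:420],None,fx=2,fy=2,interpolation=2)[:, :400] if 0 else cv2.copyMakeBorder(cv2.resize(S["frame"][130:270,220:420],None,fx=2,fy=2,interpolation=2),0,0,0,200,0)]))
E
```

```text
51.1333 [ 0.4471 -0.5654  0.1476] 16.26
yellow [239.5 151.4] [0.6573 0.0771] loc [-0.0001  0.0454] to [ 0.558   0.3818 -0.0028]
yellow [217.6 155.9] [0.6462 0.1256] loc [-0.0044  0.095 ] to [ 0.6077  0.3847 -0.0019]
green [301.8 142.9] [ 0.6793 -0.0623] loc [ 0.0027 -0.0957] to [ 0.4181  0.3638 -0.0052]
green [280.6 146.6] [ 0.67   -0.0148] loc [-0.0001 -0.0473] to [ 0.4663  0.3682 -0.0044]
green [260.5 147.9] [0.6662 0.0303] loc [ 0.0023 -0.0022] to [ 0.5106  0.3771 -0.0036]
```

View pics/end.png

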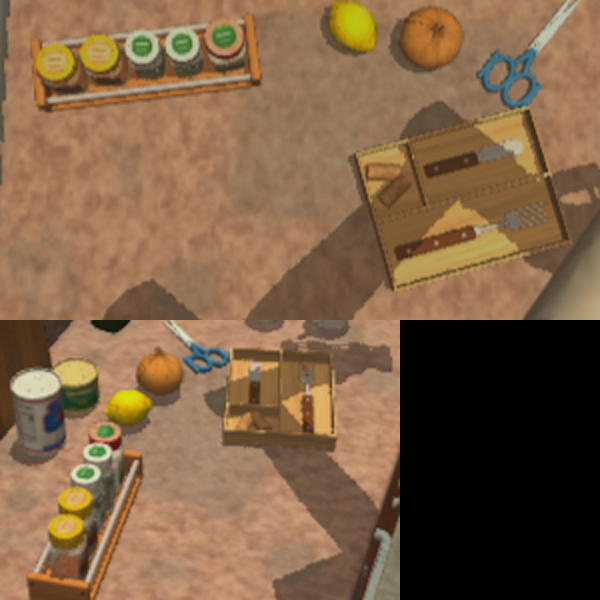

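All five jars are upright in the order yellow, yellow, white, white, red. The fork lies in the long compartment and the knife in the shorter one without corks. The arm is clear of everything.

```bash
python3 -c "
from station import r
print(r.finish_job())"
```

```text
the job is handed in; nothing more can be done
None
```

I handed the job in at 51 s of the 125 s allowed: all five jars stand upright in the rack with each loose jar beside its twin, and the fork and butter knife lie flat in their own tray compartments (final pictures checked; the judge's verdict was not shown).

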